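# Clamp the washed board in the board press

### The job

Clamp the washed serving board from the drainer (the one with a handle) in the board press, beside the two boards already there, so that they dry flat: throw the pawl off the ratchet, wind the stop back with the knob and stand the board upright in the opening. Drop the pawl back onto the ratchet before you tighten, then wind the knob in click by click until the stop's sprung face is pressed about half way in and the pawl holds it there. Never press that face fully home, and leave the moka pot, the cup on its saucer and the spoon alone.

Things in the scene. Friction and masses are not known exactly. Their poses are not given: they have to be found in the camera images.
- press: board press, fixed: wooden base 160 mm across (its x), 290 mm long (its y), 16 mm thick; steel end wall at the +y end, sliding stop in the middle, aluminium winder housing with ratchet wheel and knob at the -y end. Origin on the underside, z up. In this frame the knob axis is at x = 0, y = -90 mm; end wall top at z = 110 mm, stop top at z = 103 mm
- press_floor (a point): point of the press at x = 0, y = 115 mm, z = 16 mm: top of its base, at the inner face of the end wall. Boards stand on the base from here towards -y, centred on x = 0, thickness along y: two plain ones (18 mm each) and the added one (20 mm), 56 mm in all, whose middle so ends 46 mm from this point (press y = 69 mm). Same axes as the press
- stop (a joint): travel of the sliding stop, m: grows as it moves away from the end wall (to the press's -y), range -0.018 to 0.032. Clear space between the end wall and the stop's sprung face, when that is not pressed, is 45 mm + this. At the start it is too small for the third board. It moves only with the knob: 20 mm per radian
- face (a joint): how far the stop's sprung face (steel plate 130 x 74 mm on four coil springs, 12 mm in front of the stop's own plate) is pressed in, m: 0 when free, 0.012 fully home; about 1.5 N per mm
- face_mid (a point): middle of the front of the sprung face, which bears on the boards; 60 mm above the underside of the press
- knob (a joint): angle of the knob, rad, range -0.9 to 1.55: grows anticlockwise seen from above, which winds the stop back; clockwise winds it in. Ratchet wheel under its grip: 30 teeth, one click = 0.21 rad = 4.2 mm of the stop. With the pawl down it turns clockwise only and when let go can fall back by up to one click; with the pawl off it turns freely and the face's springs push it back. Friction 0.03 N m
- knob_grip (a point): middle of the knob's grip, on the knob's axis: an upright wooden bar 54 mm long, 14 mm thick, 30 mm high, centre 109 mm above the underside of the press. The bar lies along the press's y axis when knob is 0 and turns with it. Ratchet wheel below it: 87 mm across, teeth up to 75 mm. Fingers within 45 mm of the axis and above 90 mm touch nothing but the grip
- pawl (a joint): angle of the pawl, rad: 0 to 0.15 with its nose in the ratchet teeth, grows as it is thrown off, 1.75 fully off. It turns on a level pin along the press's y. A drop pawl of 60 g that stays down or off by its own weight: pushed past about 1.0 rad, either way, it falls the rest of the way by itself
- pawl_ball (a point): centre of the ball (14 mm across) on the end of the pawl's thumb lever (8 mm thick), 33 mm from the pin, at the press's -y side. Pawl down: the lever leans 45 degrees to the press's -x; pawl off: 55 degrees to +x. Push the lever's upper part towards +x to throw the pawl off, towards -x to drop it back in
- pawl_pin (a point): point on the outer end of the pawl's pin, fixed, at x = 34 mm, y = -157 mm, z = 82 mm of the press: the centre about which the thumb lever turns, in the upright plane of the press's x and z. Beyond y = -143 mm nothing but this lever and its pin stands higher than 62 mm
- board: the washed wooden serving board with a handle, loose, about 0.24 kg. Body 140 mm wide (its x), 20 mm thick (its y), 120 mm high; handle 30 mm wide, 20 mm thick, standing up from the middle of the top edge to 190 mm above the foot. Origin at the middle of its foot, z up along the handle. At the start it stands upright in the drainer
- plain1: first plain board in the press, by the end wall, loose: 140 mm wide (its x), 18 mm thick (its y), 120 mm high, no handle. Origin at the middle of its foot
- plain2: second plain board in the press, beside the first, same size. Origin at the middle of its foot
- drainer: small fixed drainer: plastic base 150 mm (its x) x 112 mm, 14 mm high, with four wire hoops 76 mm high; the middle slot, along its x, is 23 mm wide and holds the washed board. Origin at the centre of the underside
- moka: aluminium moka pot, 92 mm across the foot, 178 mm high, black handle reaching 84 mm to its +y; loose bystander. Origin at the centre of the foot
- cup: ceramic coffee cup, 64 mm across, 55 mm high, standing on its saucer; loose bystander. Origin at the centre of the foot
- saucer: ceramic saucer 116 mm across, 14 mm high, under the cup; loose bystander. Origin at the centre of the underside
- spoon: wooden spoon 260 mm long lying on the table; loose bystander. Origin at its middle
Things that resemble listed ones, but are neither listed nor needed, are in the scene too. What is shaped like the plain1 but blue is not meant.

How it is judged (in metres and radians):
On the way, in this order (a step that is already met when the one before it is completed fails the run):
1. pawl thrown off and the stop wound back far enough for the third board (value of joint pawl above 1.2 rad and value of joint stop above 0.013 m), for 0.1 s.
2. board stands on the base of the press in the opening beside the other two (z of board in the frame of press below 0.022 m and angle between board's own z axis and vertical below 0.25 rad and x of board in the frame of press between -0.025 and 0.025 m and y of board in the frame of press between 0.04 and 0.076 m), for 0.2 s.
At the end, for the whole second after the job is handed in: The three boards stand upright (within 3.5 degrees) in a row against the end wall, the one with the handle last, within 25 mm of the centre line and 6 mm of its place in the row; the pawl lies in the teeth (below 0.25 rad) and holds the sprung face pressed in by 2 to 10 mm; all at rest (value of joint pawl below 0.25 rad and value of joint face between 0.002 and 0.01 m and angle between each of board, plain1, plain2's own z axis and vertical below 0.06 rad and z of each of board, plain1, plain2 in the frame of press below 0.02 m and x of board in the frame of press between -0.025 and 0.025 m and y of board in the frame of press between 0.063 and 0.075 m and y of plain2 in the frame of press above 0.082 m and y of plain1 in the frame of press above 0.1 m and linear speed of board below 0.01 m/s and velocity of joint knob between -0.05 and 0.05 rad/s); the robot touches nothing.
It fails at once if boards pressed by winding in with the pawl still thrown off (value of joint pawl above 0.6 rad and value of joint face above 0.004 m).
It fails at once if sprung face pressed fully home (value of joint face above 0.0115 m).
It fails at once if a board fallen over (angle between any of board, plain1, plain2's own z axis and vertical above 0.5 rad).
It fails at once if a bystander (moka pot, cup, saucer, spoon) moved or tipped (distance of any of moka, cup, saucer, spoon from where it was at the start of the episode above 0.02 m or angle between any of moka, cup's own z axis and vertical above 0.2 rad).
It also fails if it takes over 72 s, if anything falls off the work surface, if the arm or the gripper's body presses on something with over 40 N, if the wrist force passes 120 N, or if a joint passes its speed limit or range.

### The arm

A 7-joint arm with a two-finger parallel gripper is mounted at the origin on the work surface. World frame = base frame: x ahead of the robot, y to its left, z up, the work surface at z = 0. Lengths are in m, angles in degrees, forces in N, time in s.
With the tool pointing down it reaches from about 0.35 to 0.9 m from the base axis. Payload 19.9 kg.
Tool frame: the origin (TCP) lies at the very end of the fingers, on their centre line; the grasp point (between the pads) lies env.hold_point_z behind it (env.hold_point_z is the distance from the TCP to the grasp point, in m); x points along the fingers, y is the direction in which the jaws open and shut, and the axes are right-handed (so a half turn about x gives the same grasp; the last joint's range is limited). The gripper opens to 85 mm and grips with 20 to 120 N. Pads are 22 mm wide; open, the fingers measure 114 mm over their backs; the gripper's body (76 mm by 85 mm) begins 54 mm behind the grasp point. The pads swing forward as they close: fully open they stand 13 mm farther back than shut.
Start: joints at [-76.404, 23.915, -0.59, 92.452, 0.269, 63.638, -3.037], TCP at [0.172, 0.601, 0.205] pointing down, gripper open.
Joint ranges: [-161.28, 161.28], [-22.2, 115.67], [-73.04, 71.86], [3.21, 147.25], [-68.34, 248.33], [10.77, 114.83], [-161.83, 161.83]. Speed limits (degrees/s): [108.29, 108.29, 136.94, 136.94, 172.46, 172.46, 172.46].

### API

Orientations are given as a 3x3 rotation matrix whose columns are the frame's x, y, z axes.
In Python, from plant import env gives the robot as it stands. The module is installed in compiled form; this text tells all that it offers.
- The arm moves only by the tool apply_moves, never from a script. Its argument "motion" is a list of rows, each a list of 3 entries, a list of its own where there are three numbers: the shift along the tool's x, y, z in cm, then the turn, a rotation vector about the tool's x, y, z in degrees, then the opening, from -1 (shut) to 1 (fully open), so that 0 is half open. In form: [[[tx, ty, tz], [rx, ry, rz], claw], ...]. A call has 1 to 20 rows; each row is the pose to reach, as a shift and turn from the pose commanded when the call began, along the tool's axes at that moment; what a row does not reach only later rows make up. A row lasts 1/12 s, in which the tool goes at most 41.7 mm and 7.16 degrees, less where a joint would pass 70% of its speed; a pose out of reach is approached as far as the arm can. A call with a gripper value outside its range is refused whole. The fingers move at their own pace and stop on an object; the grip force is fixed at half the most. Time passes only in rows, so rows that repeat a pose let the fingers close. It gives the time, the measured TCP pose, the force and the opening at its end, in the units of the state.
- env.get_obs(): the state, without advancing time (a new reading comes with each control period).
- env.read_camera(name): name is "scene" or "top" or "wrist"; returns the picture (384x512x3 uint8, red, green, blue); there is no depth.
- env.camera_params(name): a dict with "fovy" (degrees; the focal length in pixels is half the picture's height over the tangent of half this angle, whatever the lens; pixels are square), "cx", "cy" (the principal point, pixels), "pose" (4x4, takes a point from camera to world coordinates); the wrist camera has in their place "tool_from_camera" (4x4, takes a point from camera to tool coordinates, whose origin is the TCP and whose axes are the tool frame's). Camera axes: x right, y down, z forward; pixel columns grow to the right and rows downward; lengths in m; the calibration is good to about 2 mm. A picture is of the moment at which its call begins: read the wrist's pose just before it. camera_params takes no time and is no camera call.
- env.finish_job(): hands the job in, once; it reports no verdict.
Trained networks look in the newest picture that a camera, given by its name, has taken for a name from the list of things; names that differ only in an ending like _2 or _b are one class to them, and where a whole thing is asked for, a point or a joint stands for the part that bears it (a point fixed in the world has none). Each returns a list of dicts, best first, with "conf" (0 to 1); they miss things now and then, are a little off and sometimes report something else, mostly with a low value. They report only what shows in the picture. A call takes as long as a camera call. They do not tell look-alikes from the thing itself.
- env.silhouettes(camera, label): "mask" (384x512 bool, what is visible of it) and "rect" ([left, top, right, bottom] in pixels, round what is visible of it).
The state is a dict: "time": time; "joint_positions": joint angles; "dq": joint speeds; "joint_torque": joint torques, N m; "ee_pos": TCP position; "eef_rot": TCP orientation; "force": force on the tool from outside, world axes, zero at the start; "moment": the same for the moment, N m; "finger_gap": opening from 0.0 (shut) to 1.0 (fully open).
Only numpy, scipy, OpenCV 4.12 (cv2) and the standard library are available. Lean on these libraries where they do the work, as an engineer would, in place of code of your own. Each camera call takes 0.05 s, during which the arm holds its last target.

## Working session

There is one attempt and no reset: what is moved stays moved. The work goes in short steps, Python scripts to look and compute and a tool call to move; the robot and the scene stay as the last step left them, time stands still between calls to the robot, and variables do not carry over. Pictures are saved under pics/ and viewed, and the job is handed in when it is done.

Besides the shell and the picture viewer there is one more tool, called after "Emit:" as name(argument=value, ...) on one line, values as JSON. apply_moves: Moves the arm, as the interface text tells. Its arguments: {"type":"object","properties":{"motion":{"type":"array","items":{"type":"array"}}},"required":["motion"]}

```bash
mkdir -p pics; ls
python3 - <<'E'
from plant import env
import cv2,numpy as np
print(env.get_obs()); print(env.hold_point_z)
for n in ["scene","top","wrist"]:
    im=env.read_camera(n); cv2.imwrite(f"pics/{n}0.png",im[:,:,::-1]); p=env.camera_params(n); print(n,p)
E
```

```text
pics
{'time': 0.0, 'joint_positions': array([-76.40302021,  23.94998156,  -0.59201645,  92.4849257 ,
         0.26727605,  63.63744572,  -3.03723494]), 'dq': array([ 0.09067813,  0.05717648, -0.07815398,  0.06226722, -0.05815813,
       -0.06529644,  0.07928327]), 'joint_torque': array([-9.60759498e-04, -8.64455295e+01,  6.78477455e-01, -4.34889793e+01,
        1.90712954e-02,  7.48497230e-03,  2.83202854e-05]), 'ee_pos': array([0.1718904 , 0.60050835, 0.20434337]), 'eef_rot': array([[-2.94080056e-04,  2.75204058e-01,  9.61385791e-01],
       [-1.20332632e-03,  9.61385039e-01, -2.75204211e-01],
       [-9.99999233e-01, -1.23779290e-03,  4.84361201e-05]]), 'force': array([ 0.0763423 , -0.67017789,  0.41398856]), 'moment': array([-0.02854753,  0.00707891, -0.02134142]), 'finger_gap': 0.9983439027927451}
0.0187
scene {'fovy': 46.75442193926422, 'cx': 256.6501814894477, 'cy': 191.66422005784898, 'pose': array([[-0.40263597,  0.59842379, -0.69265665,  1.31113603],
       [ 0.91535263,  0.26629906, -0.30201718,  0.30519436],
       [ 0.00371955, -0.75562807, -0.65499037,  0.85157928],
       [ 0.        ,  0.        ,  0.        ,  1.        ]])}
top {'fovy': 49.027113352251746, 'cx': 256.24592779841834, 'cy': 198.85951325461593, 'pose': array([[ 0.00825348, -0.99554117,  0.09396625,  0.36770293],
       [-0.99986699, -0.00689423,  0.0147808 , -0.04986914],
       [-0.01406707, -0.09407575, -0.99546566,  1.45090386],
       [ 0.        ,  0.        ,  0.        ,  1.        ]])}
wrist {'fovy': 70.29852071209469, 'cx': 252.1459365200813, 'cy': 192.1807716536405, 'tool_from_camera': array([[ 1.00884450e-04, -2.88771466e-01,  9.57398052e-01,
        -1.69028439e-01],
       [ 9.99999995e-01,  2.20991674e-05, -9.87079937e-05,
        -9.62575802e-04],
       [ 7.34635230e-06,  9.57398057e-01,  2.88771467e-01,
        -7.38012207e-02],
       [ 0.00000000e+00,  0.00000000e+00,  0.00000000e+00,
         1.00000000e+00]])}
```

View pics/scene0.png

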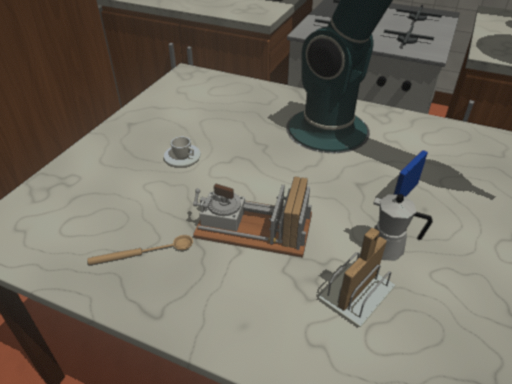

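View pics/top0.png

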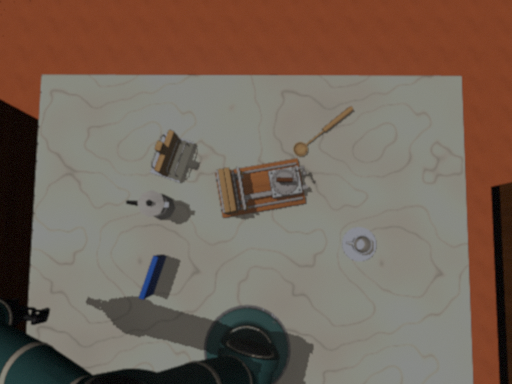

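View pics/wrist0.png

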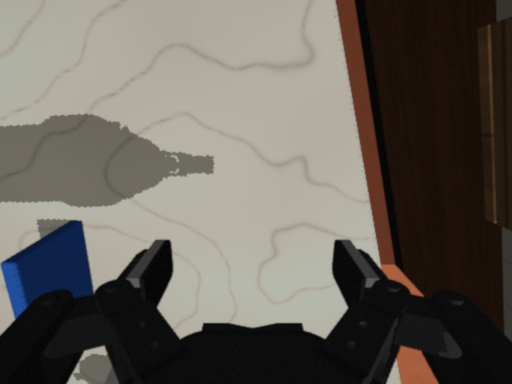

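```bash
cat > h.py <<'E'
from plant import env
import cv2,numpy as np
def cam(n,obs=None):
    p=env.camera_params(n); f=192/np.tan(np.radians(p['fovy']/2))
    K=np.array([[f,0,p['cx']],[0,f,p['cy']],[0,0,1]])
    if 'pose' in p: T=p['pose']
    else:
        obs=obs or env.get_obs(); W=np.eye(4); W[:3,:3]=obs['eef_rot']; W[:3,3]=obs['ee_pos']; T=W@p['tool_from_camera']
    return K,T
def proj(KT,P):
    K,T=KT; P=np.atleast_2d(P); c=(P-T[:3,3])@T[:3,:3]; u=c@K.T; return u[:,:2]/u[:,2:]
def ray(KT,uv,z):
    K,T=KT; d=T[:3,:3]@np.linalg.solve(K,[uv[0],uv[1],1]); o=T[:3,3]; return o+d*(z-o[2])/d[2]
def crop(im,x0,y0,x1,y1,s,fn):
    c=cv2.resize(im[y0:y1,x0:x1],None,fx=s,fy=s,interpolation=cv2.INTER_CUBIC); cv2.imwrite(fn,c[:,:,::-1])
E
python3 - <<'E'
from h import *
for n in ["top","scene"]:
    im=env.read_camera(n); KT=cam(n)
    np.save(f"pics/{n}.npy",im)
    for l in ["press","board","drainer","moka","cup","saucer","spoon","plain1","knob","pawl","face"]:
        r=env.silhouettes(n,l)
        for q in r[:4]:
            ys,xs=np.nonzero(q['mask']); print(n,l,round(q['conf'],2),q['rect'],[round(xs.mean(),1),round(ys.mean(),1)],ray(KT,(xs.mean(),ys.mean()),0.05).round(3),len(xs))
    np.savez(f"pics/m_{n}.npz",press=env.silhouettes(n,"press")[0]['mask'])
crop(np.load("pics/top.npy"),140,120,330,230,4,"pics/topc.png")
crop(np.load("pics/scene.npy"),170,150,330,270,5,"pics/scenec.png")
E
```

```text
top press 0.59 [213.6, 156.6, 307.2, 216.1] [np.float64(266.8), np.float64(186.3)] [ 0.542 -0.064  0.05 ] 3278
top board 0.83 [150.6, 128.6, 177.3, 175.7] [np.float64(166.5), np.float64(152.4)] [0.656 0.276 0.05 ] 786
top drainer 0.65 [149.4, 129.6, 196.3, 182.6] [np.float64(176.2), np.float64(159.0)] [0.634 0.243 0.05 ] 748
top moka 0.71 [127.2, 188.3, 176.2, 219.1] [np.float64(154.9), np.float64(204.2)] [0.48 0.31 0.05] 829
top cup 0.65 [349.3, 231.9, 370.5, 253.0] [np.float64(361.4), np.float64(243.6)] [ 0.354 -0.377  0.05 ] 325
top saucer 0.8 [339.7, 228.1, 374.6, 259.9] [np.float64(358.0), np.float64(243.4)] [ 0.355 -0.366  0.05 ] 633
top spoon 0.65 [294.7, 105.1, 354.9, 155.1] [np.float64(320.2), np.float64(132.2)] [ 0.728 -0.244  0.05 ] 386
top plain1 0.77 [224.9, 167.3, 238.7, 214.7] [np.float64(230.8), np.float64(190.6)] [0.527 0.056 0.05 ] 357
top plain1 0.68 [137.2, 253.2, 170.1, 294.2] [np.float64(152.7), np.float64(274.7)] [0.247 0.31  0.05 ] 558
top plain1 0.62 [217.4, 167.6, 233.9, 215.3] [np.float64(224.3), np.float64(190.5)] [0.527 0.078 0.05 ] 329
top plain1 0.62 [2
[... 2031 characters left out ...]
 np.float64(211.3)] [0.501 0.045 0.05 ] 562
scene plain1 0.76 [290.3, 179.0, 310.4, 247.1] [np.float64(297.1), np.float64(211.4)] [0.493 0.064 0.05 ] 537
scene knob 0.65 [207.7, 186.0, 238.4, 216.2] [np.float64(223.7), np.float64(200.9)] [ 0.534 -0.13   0.05 ] 724
scene knob 0.5 [282.6, 175.0, 302.4, 245.3] [np.float64(289.0), np.float64(211.2)] [0.501 0.045 0.05 ] 601
scene knob 0.25 [191.2, 189.2, 214.1, 208.8] [np.float64(200.4), np.float64(199.5)] [ 0.555 -0.19   0.05 ] 126
scene pawl 0.54 [192.6, 189.1, 212.4, 208.5] [np.float64(200.7), np.float64(199.6)] [ 0.555 -0.189  0.05 ] 111
scene face 0.71 [280.0, 210.9, 284.3, 242.7] [np.float64(280.5), np.float64(227.1)] [0.564 0.046 0.05 ] 64
```

View pics/topc.png

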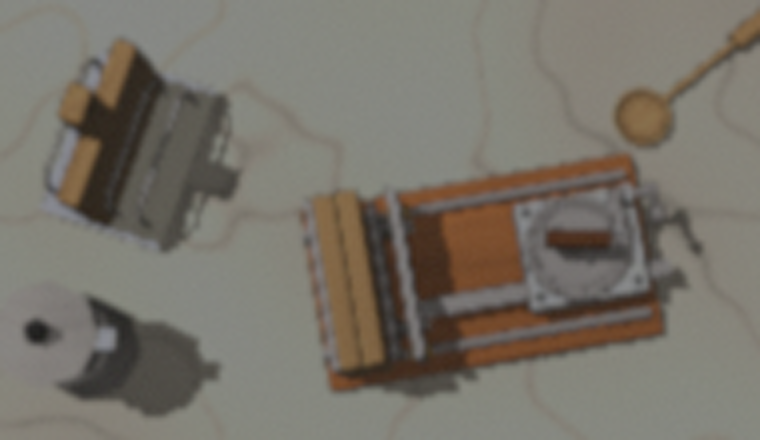

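View pics/scenec.png

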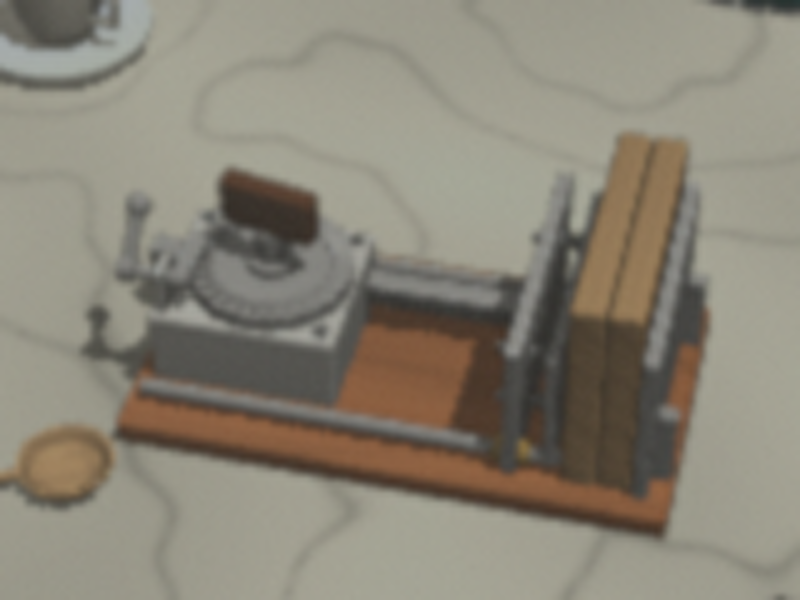

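```bash
cat > fit.py <<'E'
from h import *
from scipy.optimize import least_squares
t=lambda a,b:(140+a/4,120+b/4)
s=lambda a,b:(170+a/5,150+b/5)
# cam, pixel, press pt (mm)
D=[("top",t(632,155),(80,-145,16)),("top",t(664,333),(-80,-145,16)),("top",t(333,390),(-80,145,16)),
("scene",s(118,437),(80,-145,0)),("scene",s(662,533),(80,145,0)),("scene",s(120,425),(80,-145,16)),("scene",s(708,312),(-80,145,16)),
("top",t(579,239),(0,-90,124)),("scene",s(268,200),(0,-90,115))]
K={n:cam(n) for n in("top","scene")}
def W(p,P):
    c,s_=np.cos(p[2]),np.sin(p[2]); R=np.array([[c,-s_,0],[s_,c,0],[0,0,1]]); return R@(np.array(P)/1000)+[p[0],p[1],0]
def res(p): return np.concatenate([proj(K[n],W(p,P))[0]-np.array(u) for n,u,P in D])
r=least_squares(res,[0.54,-0.06,0.1],loss='soft_l1'); p=r.x
if __name__=="__main__":
    print(p,np.degrees(p[2])); print(res(p).reshape(-1,2).round(1))
    for P in [(0,-90,109),(34,-157,82),(10.7,-157,105),(0,60,16)]: print(P,W(p,P).round(4),proj(K['scene'],W(p,P)),proj(K['top'],W(p,P)))
E
python3 fit.py
```

```text
[ 0.54096314 -0.03715015  0.181296  ] 10.38749566900183
[[-1.8 -0.8]
 [-1.3  0.2]
 [-2.2  0.7]
 [-0.5  0.2]
 [ 0.7  0.9]
 [-1.4 -1.7]
 [ 0.9 -2.2]
 [ 1.7 -0.8]
 [-3.6 -2. ]]
(0, -90, 109) [ 0.5572 -0.1257  0.109 ] [[220.1433621  189.78988594]] [[286.20484199 179.59610955]]
(34, -157, 82) [ 0.6027 -0.1854  0.082 ] [[191.85330993 202.12652881]] [[303.97646353 167.11716955]]
(10.7, -157, 105) [ 0.5798 -0.1896  0.105 ] [[194.09194143 189.6116613 ]] [[306.00296611 172.94374621]]
(0, 60, 16) [0.5301 0.0219 0.016 ] [[276.32761734 225.18007021]] [[241.61578013 190.9259286 ]]
```

```bash
cat >> h.py <<'E'
from scipy.spatial.transform import Rotation as Rot
def Rdown(deg):
    a=np.radians(deg); y=np.array([np.cos(a),np.sin(a),0]); x=np.array([0,0,-1.]); return np.column_stack([x,y,np.cross(x,y)])
def plan(pos,deg,obs=None,pos0=None,deg0=None):
    """shift cm (tool axes) and turn; start from measured pose unless given"""
    o=obs or env.get_obs(); R0=o['eef_rot'] if deg0 is None else Rdown(deg0); p0=o['ee_pos'] if pos0 is None else np.array(pos0)
    d=np.array(pos)-p0; t=R0.T@d*100; r=np.degrees(Rot.from_matrix(R0.T@Rdown(deg)).as_rotvec())
    print("shift",t.round(2),"turn",r.round(2),"rows",round(max(np.linalg.norm(d)/.0417,np.linalg.norm(r)/7.16),1))
E
python3 - <<'E'
from h import *
plan([0.57,-0.08,0.32],10.4)
E
```

```text
shift [-11.5 -54.5  57. ] turn [6.362e+01 1.000e-02 1.000e-02] rows 19.1
```

Emit:
apply_moves(motion=[[[-8,0,0],[0,0,0],-1],[[-11.5,-2,2],[6,0,0],-1],[[-11.5,-54.5,57],[63.6,0,0],-1],[[-11.5,-54.5,57],[63.6,0,0],-1],[[-11.5,-54.5,57],[63.6,0,0],-1],[[-11.5,-54.5,57],[63.6,0,0],-1],[[-11.5,-54.5,57],[63.6,0,0],-1],[[-11.5,-54.5,57],[63.6,0,0],-1],[[-11.5,-54.5,57],[63.6,0,0],-1],[[-11.5,-54.5,57],[63.6,0,0],-1],[[-11.5,-54.5,57],[63.6,0,0],-1],[[-11.5,-54.5,57],[63.6,0,0],-1],[[-11.5,-54.5,57],[63.6,0,0],-1],[[-11.5,-54.5,57],[63.6,0,0],-1],[[-11.5,-54.5,57],[63.6,0,0],-1],[[-11.5,-54.5,57],[63.6,0,0],-1],[[-11.5,-54.5,57],[63.6,0,0],-1],[[-11.5,-54.5,57],[63.6,0,0],-1],[[-11.5,-54.5,57],[63.6,0,0],-1],[[-11.5,-54.5,57],[63.6,0,0],-1]])

```text
time: 3.12
ee_pos: [0.5584, -0.0607, 0.3193]
eef_rot: [[0.001, 0.983, 0.182], [0.0, 0.182, -0.983], [-1.0, 0.001, -0.0]]
force: [0.5, 2.2, -0.5]
finger_gap: 0.001
```

Run:
```python
from h import *
o=env.get_obs(); print(o['time'],o['ee_pos'],o['joint_positions'],np.abs(o['dq']).max(),o['eef_rot'][:,1],o['finger_gap'])
im=env.read_camera("wrist"); np.savez("pics/w1.npz",im=im,p=o['ee_pos'],R=o['eef_rot'])
crop(im,0,0,512,384,1.5,"pics/w1.png")
```

```text
3.1167 [ 0.55841518 -0.06067922  0.31931038] [-30.20440447  14.79808785  40.85680476  94.15784615  -9.99354986
  74.72180053  22.82275966] 65.861856845759 [9.83339867e-01 1.81774584e-01 8.40650699e-04] 0.0009404407652608851
```

View pics/w1.png

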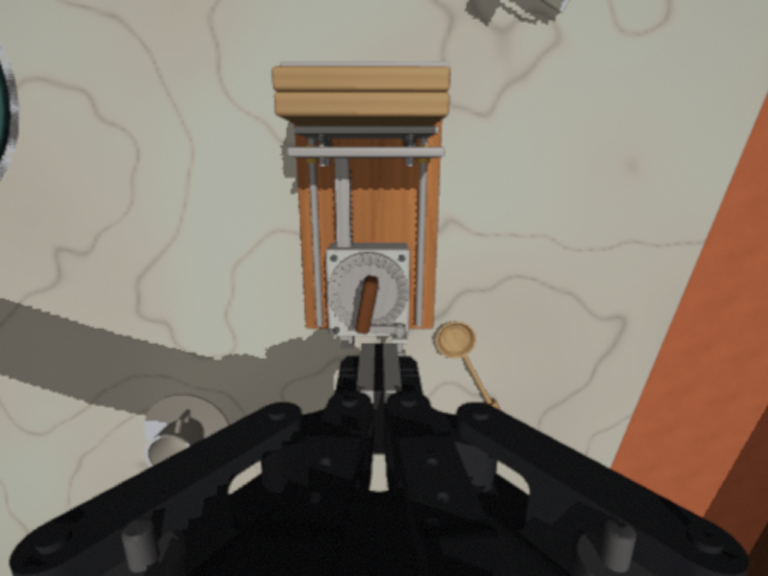

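Emit:
apply_moves(motion=[[[0,0,4],[0,0,0],-1],[[0,0,4],[0,0,0],-1],[[0,0,4],[0,0,0],-1],[[0,0,4],[0,0,0],-1]])

```text
time: 3.5
ee_pos: [0.5649, -0.098, 0.3188]
eef_rot: [[-0.0, 0.984, 0.181], [0.0, 0.181, -0.984], [-1.0, -0.0, -0.0]]
force: [0.6, 0.9, -0.2]
finger_gap: -0.002
```

Run:
```python
from h import *
o=env.get_obs(); print(o['time'],o['ee_pos'],o['joint_positions'],np.abs(o['dq']).max(),o['eef_rot'][:,1],o['finger_gap'])
im=env.read_camera("wrist"); np.savez("pics/w2.npz",im=im,p=o['ee_pos'],R=o['eef_rot'])
crop(im,150,20,350,270,3,"pics/w2.png")
```

```text
3.5 [ 0.56487511 -0.09804726  0.31879921] [-26.32284509  16.56119001  41.63454135  92.56566422 -11.29807164
  75.19936811  27.44996942] 1.3117023269098256 [ 9.83522255e-01  1.80786936e-01 -2.40555631e-04] -0.0019305213715437113
```

View pics/w2.png

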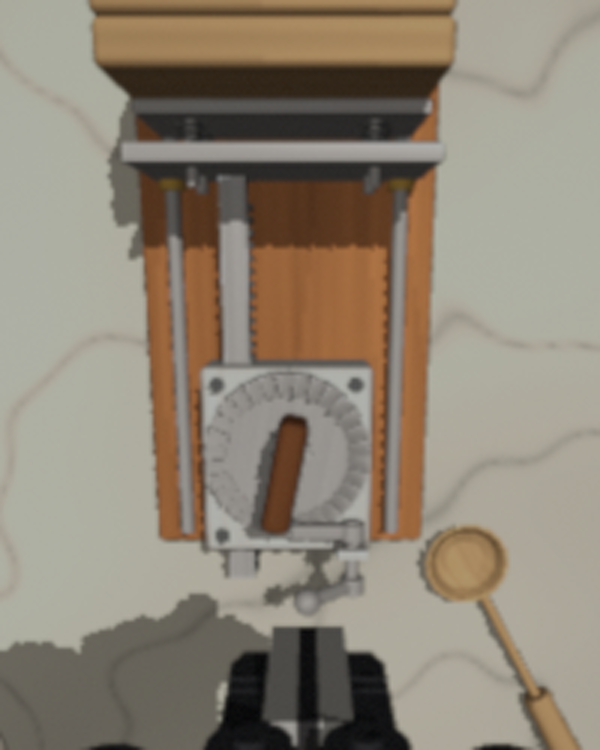

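```bash
cat > wf.py <<'E'
from h import *
d=np.load("pics/w2.npz"); KT=cam("wrist",dict(eef_rot=d['R'],ee_pos=d['p']))
def q(a,b,z,s=3,x0=150,y0=20): return ray(KT,(x0+a/s-0.33,y0+b/s-0.33),z)
if __name__=="__main__":
    L=q(160,540,.016);R=q(420,540,.016); R2=q(435,130,.016); L2=q(143,210,.016)
    print(L,R,np.linalg.norm(L-R)); print("yaw x",np.degrees(np.arctan2(*(R-L)[1::-1])), "yaw edges",[np.degrees(np.arctan2(-(a-b)[0],(a-b)[1])) for a,b in((R2,R),(L2,L))])
    P1=q(97,64,.136);P2=q(453,64,.136); print(P1,P2,np.linalg.norm(P1-P2),np.degrees(np.arctan2(*(P2-P1)[1::-1])))
    S1=q(123,146,.103);S2=q(443,146,.103); print("stop",S1,S2,np.linalg.norm(S1-S2),np.degrees(np.arctan2(*(S2-S1)[1::-1])))
    print("ball",q(308,600,.105),"pin",q(354,592,.082))
    print("bar",q(292,422,.124),q(274,525,.124))
E
python3 wf.py
```

```text
[ 0.49115799 -0.19681647  0.016     ] [ 0.64650167 -0.16823398  0.016     ] 0.15795131786968228
yaw x 10.425541758866926 yaw edges [np.float64(10.702440281178031), np.float64(10.234816174285239)]
[0.45756906 0.03371803 0.136     ] [0.59232982 0.05847166 0.136     ] 0.13701534421855052 10.408389387084064
stop [0.46325725 0.00978114 0.103     ] [0.59927383 0.03477176 0.103     ] 0.13829332043459594 10.410966565794313
ball [ 0.57999989 -0.18282614  0.105     ] pin [ 0.60500386 -0.18326447  0.082     ]
bar [ 0.55593502 -0.09173716  0.124     ] [ 0.55618068 -0.14091753  0.124     ]
```

```bash
cat > ov.py <<'E'
from h import *
def boxpts(x0,x1,y0,y1,z0,z1):
    c=[(x,y,z) for x in(x0,x1) for y in(y0,y1) for z in(z0,z1)]; e=[(i,j) for i in range(8) for j in range(i) if bin(i^j).count('1')==1]; return c,e
def W(p,P):
    c,s_=np.cos(p[2]),np.sin(p[2]); R=np.array([[c,-s_,0],[s_,c,0],[0,0,1]]); return (np.array(P)/1000)@R.T+[p[0],p[1],0]
def draw(im,KT,p,knob,stop,win,s,fn,pawl=-45,by=None):
    x0,y0,x1,y1=win; c=cv2.resize(im[y0:y1,x0:x1],None,fx=s,fy=s,interpolation=cv2.INTER_CUBIC)[:,:,::-1].copy()
    c=cv2.convertScaleAbs(c,alpha=1.4)
    f=lambda P:((proj(KT,W(p,P))-[x0,y0]+0.5)*s-0.5).round().astype(int)
    B=[((-80,80,-145,145,0,16),(0,255,0)),((-70,70,79,97,16,136),(255,0,0)),((-70,70,97,115,16,136),(255,255,0)),((-65,65,70-stop-1,70-stop,23,97),(255,0,255))]
    for b,col in B:
        P,e=boxpts(*b); u=f(P)
        for i,j in e: cv2.line(c,tuple(map(int,u[i])),tuple(map(int,u[j])),col,1)
    P,e=boxpts(-7,7,-27,27,94,124); P=np.array(P,float); ck,sk=np.cos(knob),np.sin(knob); Q=P.copy(); Q[:,0]=ck*P[:,0]-sk*P[:,1]; Q[:,1]=sk*P[:,0]+ck*P[:,1]-90; u=f(Q)
    for i,j in e: cv2.line(c,tuple(map(int,u[i])),tuple(map(int,u[j])),(0,255,255),1)
    th=np.linspace(0,6.28,50); u=f(np.column_stack([43.5*np.cos(th),43.5*np.sin(th)-90,0*th+75])); cv2.polylines(c,[u.astype(np.int32)],True,(0,200,0),1)
    a=np.radians(pawl); u=f([[34,-157,82],[34+33*np.sin(a),-157,82+33*np.cos(a)]]); cv2.line(c,tuple(map(int,u[0])),tuple(map(int,u[1])),(0,0,255),1); cv2.circle(c,tuple(map(int,u[1])),4,(0,0,255),1)
    cv2.imwrite(fn,c)
E
python3 - <<'E'
from ov import *
p=[0.5426,-0.0399,np.radians(10.42)]
d=np.load("pics/w2.npz"); draw(d['im'],cam("wrist",dict(eef_rot=d['R'],ee_pos=d['p'])),p,-.18,-3.6,(150,20,350,240),3,"pics/ov1.png")
for n,w in(("top",(200,140,330,230)),("scene",(170,150,330,270))): draw(np.load(f"pics/{n}.npy"),cam(n),p,-.18,-3.6,w,5,f"pics/ov_{n}.png")
E
```

```text
(no output)
```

View pics/ov1.png

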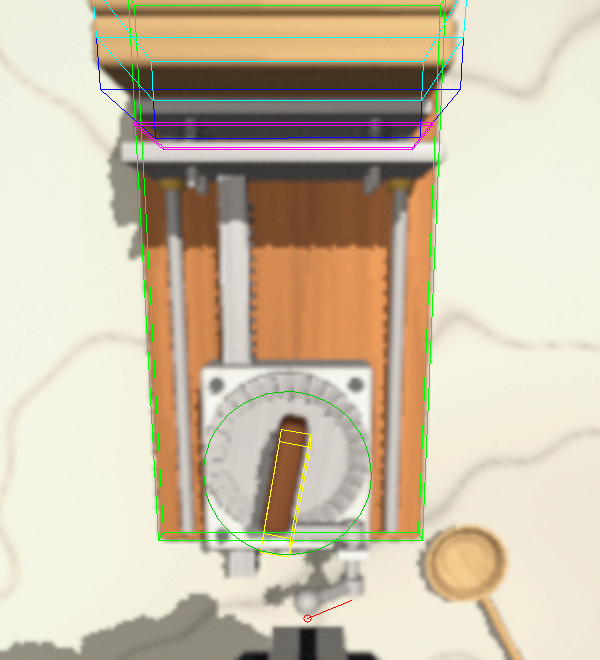

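View pics/ov_scene.png

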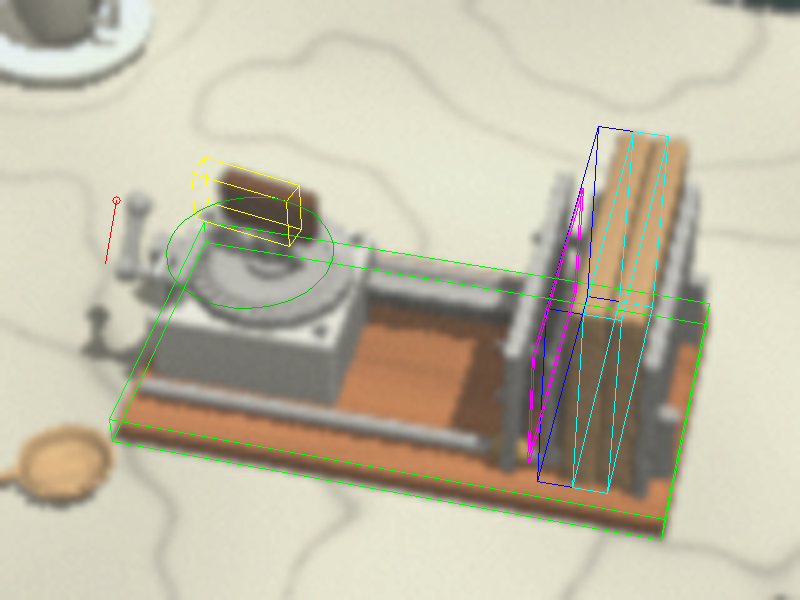

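View pics/ov_top.png

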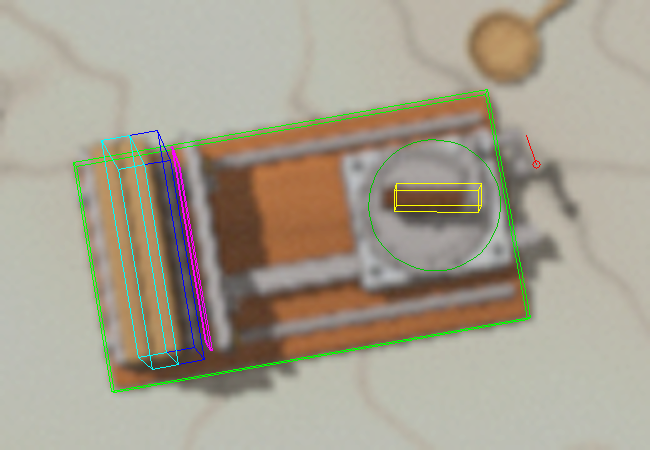

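```bash
cat > fit2.py <<'E'
from ov import *
from scipy.optimize import least_squares
d=np.load("pics/w2.npz"); K={"w":cam("wrist",dict(eef_rot=d['R'],ee_pos=d['p'])),"top":cam("top"),"scene":cam("scene")}
u=lambda a,b,x0,y0,s:((a+.5)/s+x0-.5,(b+.5)/s+y0-.5)
w=lambda a,b:("w",u(a,b,150,20,3)); s=lambda a,b:("scene",u(a,b,170,150,5)); t=lambda a,b:("top",u(a,b,200,140,5))
s45=33*.7071
ball=(34-s45,-157,82+s45)
# base pts use flag for dy
D=[(w(160,540),(-80,-145,16),1),(w(420,540),(80,-145,16),1),(w(97,64),(-70,79,136),0),(w(453,64),(70,79,136),0),(w(307,601),ball,0),
(s(118,437),(80,-145,0),1),(s(662,533),(80,145,0),1),(s(138,203),ball,0),(s(574,317),(70,79,136),0),(s(642,322),(70,115,136),0),(s(618,135),(-70,79,136),0),(s(686,142),(-70,115,136),0),
(s(270,202),(0,-90,112),0),(t(432,198),(0,-90,122),0),(t(514,146),ball,0),(t(178,362),(-70,79,136),0),(t(487,91),(80,-145,16),1),(t(529,319),(-80,-145,16),1),(t(112,391),(-80,145,16),1),(w(284,474),(0,-90,124),0)]
def res(q):
    r=[]
    for (c,uv),P,f in D:
        P=np.array(P,float); P[1]+=f*q[3]*1000
        e=proj(K[c],W(q,P))[0]-uv; r.append(e*({"w":1.,"top":1.5,"scene":1.}[c]))
    return np.concatenate(r)
r=least_squares(res,[.54,-.03,.18,0],loss='soft_l1'); print(r.x,np.degrees(r.x[2]))
for x,e in zip(D,r.fun.reshape(-1,2) if False else res(r.x).reshape(-1,2)): print(x[0][0],x[1],e.round(1))
E
python3 fit2.py
```

```text
[ 0.54000835 -0.03033184  0.18545404 -0.0096659 ] 10.625734043752923
w (-80, -145, 16) [-0.7  0. ]
w (80, -145, 16) [ 0.4 -0.3]
w (-70, 79, 136) [-0.7 -0.8]
w (70, 79, 136) [ 2.  -1.3]
w (10.665700000000001, -157, 105.3343) [-0.  -0.4]
scene (80, -145, 0) [-1.1  0.7]
scene (80, 145, 0) [0.1 1.1]
scene (10.665700000000001, -157, 105.3343) [-0.7 -0.1]
scene (70, 79, 136) [-1.4 -1.5]
scene (70, 115, 136) [ 0.3 -0. ]
scene (-70, 79, 136) [-0.2 -1.6]
scene (-70, 115, 136) [ 0.1 -0.9]
scene (0, -90, 112) [-1.  -0.5]
top (0, -90, 122) [-2.6 -0. ]
top (10.665700000000001, -157, 105.3343) [2.2 6.3]
top (-70, 79, 136) [ 0.4 -3.1]
top (80, -145, 16) [-0.2 -0.3]
top (-80, -145, 16) [ 0.2 -0.5]
top (-80, 145, 16) [-0.1  0.4]
w (0, -90, 124) [-0.3  1.9]
```

```bash
cat >> ov.py <<'E'
PR=[0.5403,-0.0303,np.radians(10.5)]
def PW(x,y,z): return W(PR,[x,y,z])
E
python3 - <<'E'
from ov import *
o=env.get_obs(); print(o['ee_pos'],o['time'])
for P in[(-30,-157,150),(-30,-157,100),(36,-157,100)]: print(PW(*P)); plan(PW(*P),10.5)
E
```

```text
[ 0.56492476 -0.09742163  0.31887196] 3.55
[ 0.53941333 -0.19013809  0.15      ]
shift [16.88 -4.19  8.66] turn [-0.02 -0.02  0.  ] rows 4.7
[ 0.53941333 -0.19013809  0.1       ]
shift [21.88 -4.19  8.66] turn [-0.02 -0.02  0.  ] rows 5.7
[ 0.60430815 -0.17811054  0.1       ]
shift [21.88  2.41  8.66] turn [-0.02 -0.02  0.  ] rows 5.7
```

Emit:
apply_moves(motion=[[[8,-4.2,8.7],[0,0,0],-1],[[8,-4.2,8.7],[0,0,0],-1],[[8,-4.2,8.7],[0,0,0],-1],[[21.9,-4.2,8.7],[0,0,0],-1],[[21.9,-4.2,8.7],[0,0,0],-1],[[21.9,-4.2,8.7],[0,0,0],-1],[[21.9,-4.2,8.7],[0,0,0],-1],[[21.9,-4.2,8.7],[0,0,0],-1],[[21.9,-2.9,8.7],[0,0,0],-1],[[21.9,-1.6,8.7],[0,0,0],-1],[[21.9,-0.3,8.7],[0,0,0],-1],[[21.9,1.0,8.7],[0,0,0],-1],[[21.9,2.4,8.7],[0,0,0],-1],[[21.9,2.4,8.7],[0,0,0],-1]])

```text
time: 4.72
ee_pos: [0.6074, -0.1776, 0.1018]
eef_rot: [[0.003, 0.983, 0.184], [-0.0, 0.184, -0.983], [-1.0, 0.003, 0.001]]
force: [0.2, 0.7, -0.2]
finger_gap: -0.001
```

Run:
```python
from ov import *
im=env.read_camera("scene"); draw(im,cam("scene"),PR,-.18,-3.6,(170,150,330,270),5,"pics/s2.png",55)
```

```text
(no output)
```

View pics/s2.png

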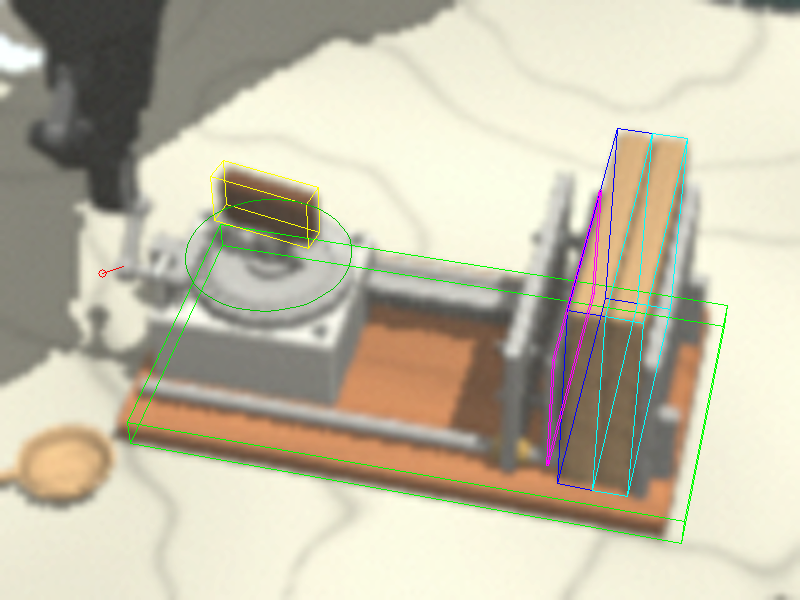

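Run:
```python
from ov import *
o=env.get_obs(); print(o['ee_pos'],o['time'])
K=cam("scene")
c=lambda P:((proj(K,P)-[170,150]+.5)*5-.5).round()
print("tcp",c(o['ee_pos']),[c(PW(*P)) for P in[(10.7,-157,105),(34,-157,82),(10.7,-145,105),(61,-157,101),(34,-145,82)]])
im=env.read_camera("scene"); crop(im,175,160,255,225,9,"pics/s3.png")
im=env.read_camera("wrist"); crop(im,130,100,380,300,3,"pics/w3.png")
```

```text
[ 0.60600266 -0.17829286  0.10151875] 4.7667
tcp [[117. 242.]] [array([[135., 203.]]), array([[123., 266.]]), array([[157., 207.]]), array([[102., 273.]]), array([[146., 270.]])]
```

View pics/s3.png

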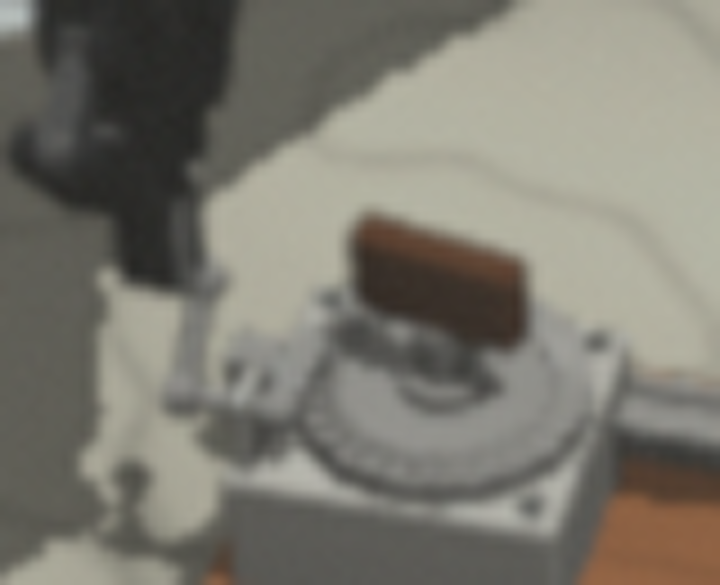

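View pics/w3.png

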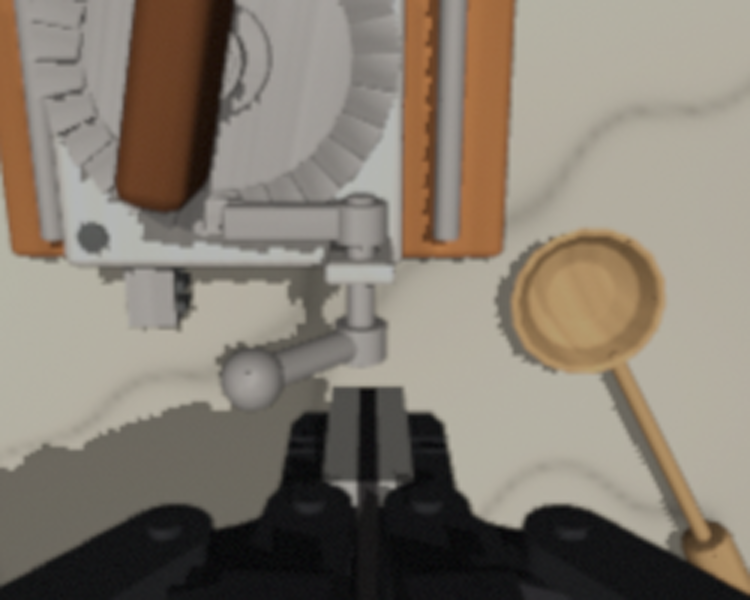

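Run:
```python
from ov import *
o=env.get_obs(); R=o['eef_rot'];p=o['ee_pos']
Ks=cam("scene");Kw=cam("wrist")
for t in [(0,0,0),(0,0,-11),(0,0,11),(-15,0,-11),(-15,0,11),(-15,0,0),(-15,0,-20)]:
    P=p+R@(np.array(t)/1000)
    print(t,"s3",((proj(Ks,P)-[175,160])*9).round(),"w3",((proj(Kw,P)-[130,100])*3).round())
for n,P in dict(ball=(10.7,-157,105.3),pin=(34,-157,82)).items(): print(n,((proj(Ks,PW(*P))-[175,160])*9).round(),((proj(Kw,PW(*P))-[130,100])*3).round())
```

```text
(0, 0, 0) s3 [[162. 339.]] w3 [[369. 370.]]
(0, 0, -11) s3 [[199. 345.]] w3 [[369. 324.]]
(0, 0, 11) s3 [[125. 333.]] w3 [[369. 415.]]
(-15, 0, -11) s3 [[194. 305.]] w3 [[369. 349.]]
(-15, 0, 11) s3 [[120. 293.]] w3 [[369. 447.]]
(-15, 0, 0) s3 [[157. 299.]] w3 [[369. 399.]]
(-15, 0, -20) s3 [[225. 310.]] w3 [[370. 307.]]
ball [[194. 271.]] [[254. 373.]]
pin [[174. 385.]] [[361. 335.]]
```

Emit:
apply_moves(motion=[[[0,-4,0],[0,0,0],-1],[[0,-7,0],[0,0,0],-1],[[0,-7,0],[0,0,0],-1],[[1.5,-7,0],[0,0,0],-1],[[1.5,-7,0],[0,0,0],-1],[[1.5,-7,0],[0,0,0],-1]])

```text
time: 5.37
ee_pos: [0.535, -0.192, 0.0853]
eef_rot: [[-0.0, 0.984, 0.181], [0.0, 0.181, -0.984], [-1.0, -0.0, -0.0]]
force: [0.1, -0.9, -0.1]
finger_gap: -0.001
```

Run:
```python
from ov import *
o=env.get_obs(); R=o['eef_rot'];p=o['ee_pos']; print(p)
Ks=cam("scene");Kw=cam("wrist")
im=env.read_camera("scene"); crop(im,175,150,255,215,9,"pics/s4.png")
im=env.read_camera("wrist"); crop(im,130,100,380,300,3,"pics/w4.png")
for t in [(0,0,0),(0,0,-11),(0,0,11),(-20,0,-11),(-20,0,11)]:
    P=p+R@(np.array(t)/1000)
    print(t,"s4",((proj(Ks,P)-[175,150])*9).round(),"w4",((proj(Kw,P)-[130,100])*3).round())
```

```text
[ 0.53504567 -0.1920141   0.08527225]
(0, 0, 0) s4 [[246. 315.]] w4 [[369. 370.]]
(0, 0, -11) s4 [[281. 321.]] w4 [[369. 324.]]
(0, 0, 11) s4 [[211. 310.]] w4 [[369. 415.]]
(-20, 0, -11) s4 [[276. 269.]] w4 [[370. 359.]]
(-20, 0, 11) s4 [[205. 258.]] w4 [[369. 459.]]
```

View pics/s4.png

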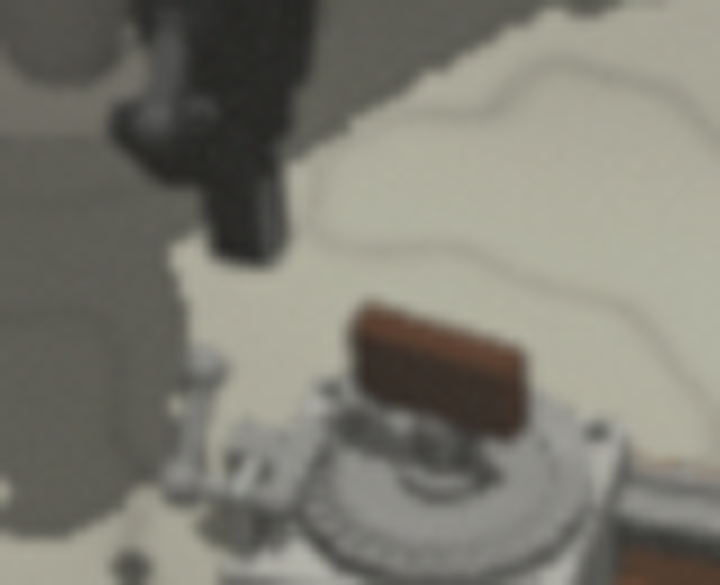

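View pics/w4.png

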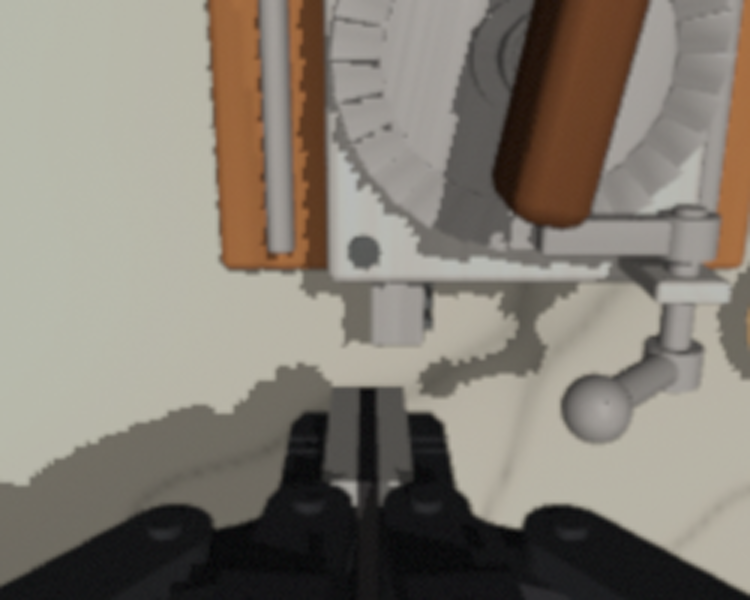

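Emit:
apply_moves(motion=[[[0.8,0,0],[0,0,0],-1],[[0.8,2,0],[0,0,0],-1],[[0.8,3,0],[0,0,0],-1],[[0.8,4,0],[0,0,0],-1],[[0.8,5,0],[0,0,0],-1],[[0.8,6,0],[0,0,0],-1],[[0.8,6,0],[0,0,0],-1],[[0.8,6,0],[0,0,0],-1]])

```text
time: 6.13
ee_pos: [0.5954, -0.1812, 0.0773]
eef_rot: [[0.001, 0.983, 0.182], [-0.0, 0.182, -0.983], [-1.0, 0.001, 0.001]]
force: [-0.4, 1.3, -0.4]
finger_gap: -0.002
```

Run:
```python
from ov import *
o=env.get_obs(); R=o['eef_rot'];p=o['ee_pos']; print(p)
im=env.read_camera("scene"); crop(im,175,150,255,215,9,"pics/s5.png")
im=env.read_camera("wrist"); crop(im,130,100,380,300,3,"pics/w5.png")
```

```text
[ 0.59535236 -0.18119983  0.07734451]
```

View pics/s5.png

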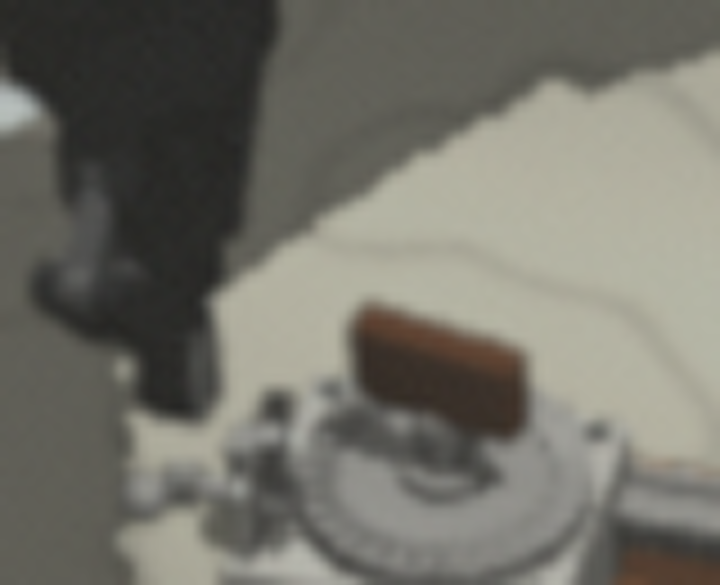

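View pics/w5.png

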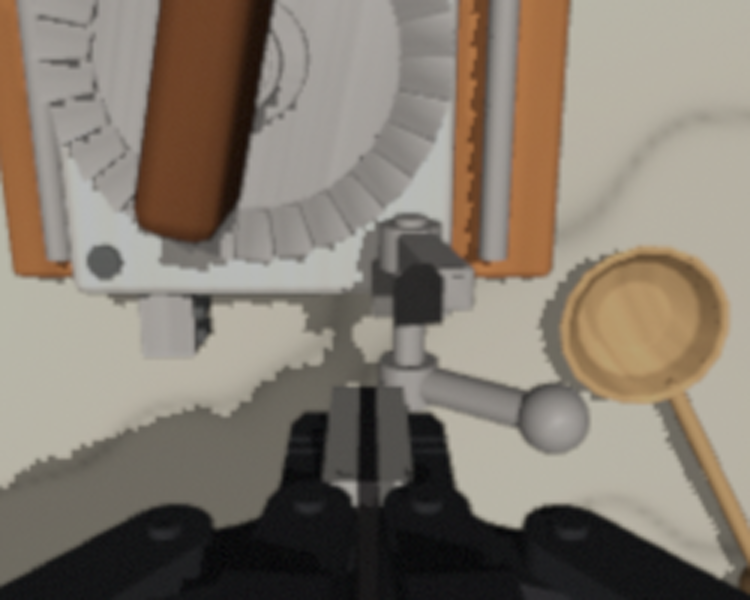

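Run:
```python
from ov import *
o=env.get_obs(); p=o['ee_pos']
im=env.read_camera("wrist"); draw(im,cam("wrist",o),PR,-.18,-3.6,(130,0,380,250),3,"pics/ov5.png",55)
print(PW(0,-90,86),o['joint_positions']); 
plan(p+[0,0,.09],10.5); plan(PW(0,-90,176),0); plan(PW(0,-90,86),0)
```

```text
[ 0.5567012  -0.11879294  0.086     ] [-11.36997284  36.31060468  35.23190737  99.7567072  -25.59948049
  52.1891708   45.09067172]
shift [-9.01  0.01  0.  ] turn [-0.07 -0.    0.04] rows 2.2
shift [-9.94 -2.57 -6.82] turn [10.43  0.    0.04] rows 3.0
shift [-0.94 -2.56 -6.82] turn [10.43  0.    0.04] rows 1.8
```

View pics/ov5.png

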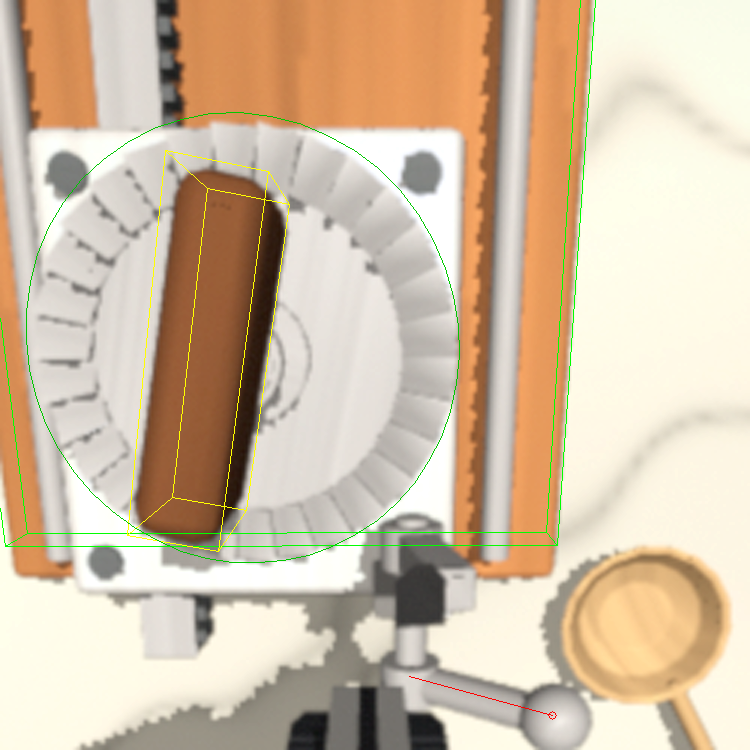

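Emit:
apply_moves(motion=[[[-5,0,0],[0,0,0],0],[[-9.9,-1,-1],[0,0,0],0],[[-9.9,-2.6,-5],[7,0,0],0],[[-9.9,-2.6,-6.8],[10.4,0,0],0],[[-9.9,-2.6,-6.8],[10.4,0,0],0],[[-5,-2.6,-6.8],[10.4,0,0],0],[[-5,-2.6,-6.8],[10.4,0,0],0],[[-5,-2.6,-6.8],[10.4,0,0],0]])

```text
time: 6.95
ee_pos: [0.5549, -0.1189, 0.1249]
eef_rot: [[-0.005, 1.0, 0.001], [-0.0, 0.001, -1.0], [-1.0, -0.005, 0.0]]
force: [0.2, -0.3, 0.6]
finger_gap: 0.504
```

Run:
```python
from ov import *
o=env.get_obs(); p=o['ee_pos']; print(p,o['eef_rot'][:,1],o['finger_gap'],PW(0,-90,86))
im=env.read_camera("wrist"); draw(im,cam("wrist",o),PR,-.18,-3.6,(130,120,380,320),3,"pics/ov6.png",55)
im=env.read_camera("scene"); draw(im,cam("scene"),PR,-.18,-3.6,(175,140,275,225),8,"pics/s6.png",55)
```

```text
[ 0.5549409  -0.11890077  0.1249406 ] [ 9.99989099e-01  5.22729502e-04 -4.63997585e-03] 0.5035293058463389 [ 0.5567012  -0.11879294  0.086     ]
```

View pics/ov6.png

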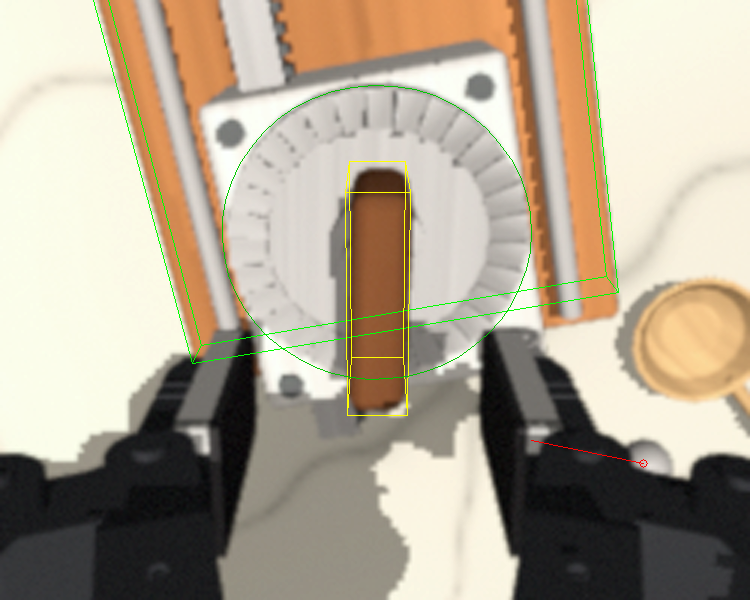

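View pics/s6.png

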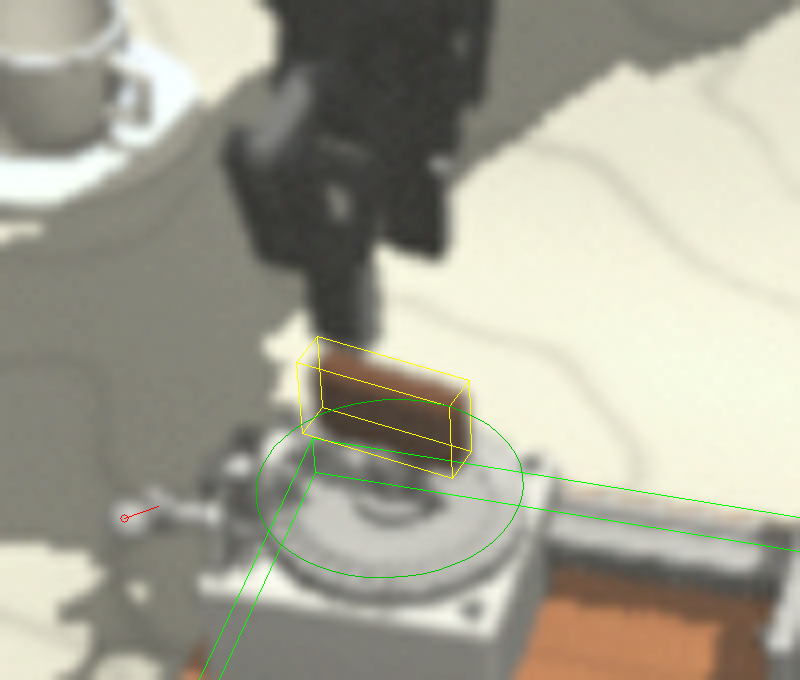

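Emit:
apply_moves(motion=[[[2,0.15,-0.3],[0,0,0],0],[[3.9,0.15,-0.3],[0,0,0],0],[[3.9,0.15,-0.3],[0,0,0],0],[[3.9,0.15,-0.3],[0,0,0],0],[[3.9,0.15,-0.3],[0,0,0],-1],[[3.9,0.15,-0.3],[0,0,0],-1],[[3.9,0.15,-0.3],[0,0,0],-1],[[3.9,0.15,-0.3],[0,0,0],-1]])

```text
time: 7.72
ee_pos: [0.5578, -0.1165, 0.0894]
eef_rot: [[0.0, 1.0, -0.0], [0.001, -0.0, -1.0], [-1.0, 0.0, -0.001]]
force: [-10.5, 0.4, 16.3]
finger_gap: 0.143
```

Run:
```python
from ov import *
o=env.get_obs(); p=o['ee_pos']; print(p,o['eef_rot'][:,1],o['finger_gap'],o['force'],o['moment'],o['joint_positions'])
im=env.read_camera("wrist"); draw(im,cam("wrist",o),PR,-.18,-3.6,(130,120,380,320),3,"pics/ov7.png",55)
im=env.read_camera("scene"); draw(im,cam("scene"),PR,-.18,-3.6,(175,140,275,225),8,"pics/s7.png",55)
```

```text
[ 0.55781745 -0.11650216  0.08942998] [ 9.99999990e-01 -9.27904793e-05  1.07437715e-04] 0.1427947558357917 [-10.46882819   0.37488164  16.30440683] [ 3.05813901e-01  2.26195400e+00 -1.87165033e-03] [-20.95095928  31.25936061  38.78828264 107.08878192 -25.00290072
  50.38102012  30.09575091]
```

View pics/ov7.png

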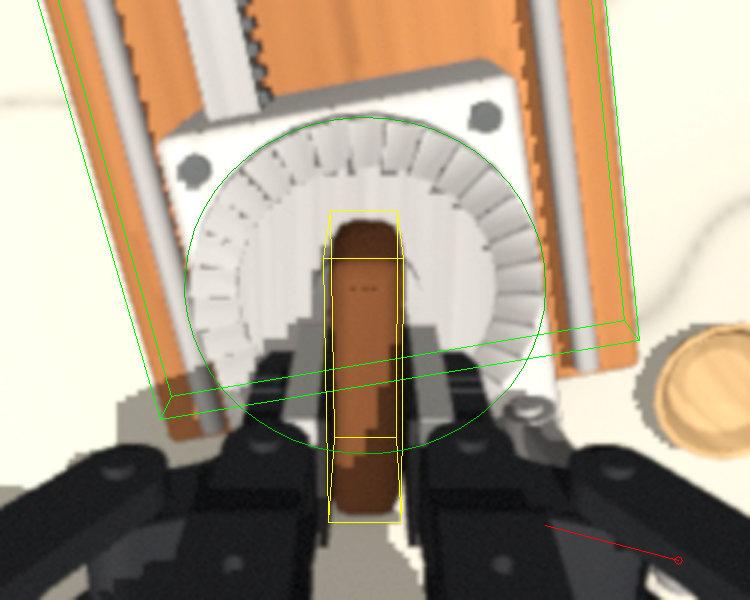

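View pics/s7.png

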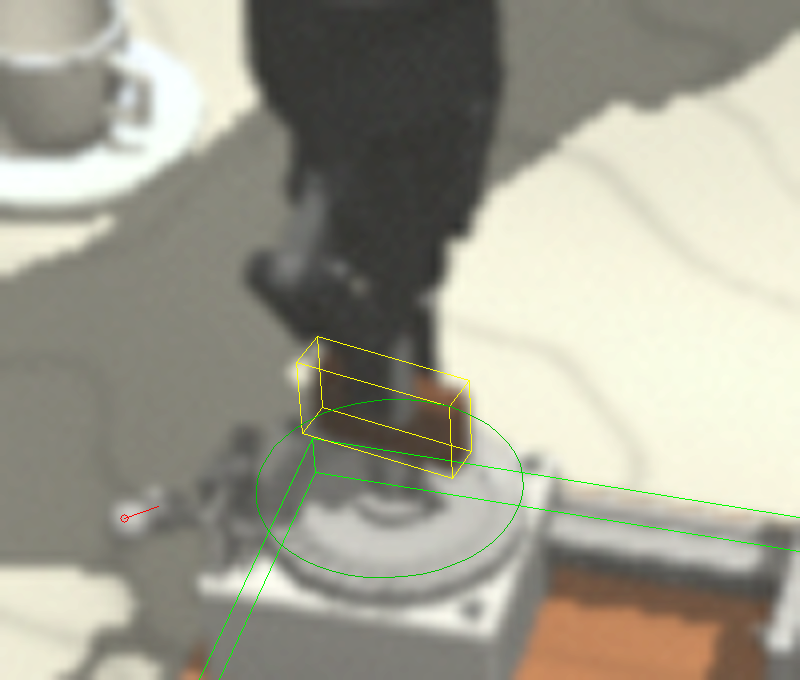

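Emit:
apply_moves(motion=[[[-0.2,0.1,0.2],[-7,0,0],-1],[[-0.2,0.1,0.2],[-14,0,0],-1],[[-0.2,0.1,0.2],[-21,0,0],-1],[[-0.2,0.1,0.2],[-28,0,0],-1],[[-0.2,0.1,0.2],[-35,0,0],-1],[[-0.2,0.1,0.2],[-42,0,0],-1],[[-0.2,0.1,0.2],[-49,0,0],-1],[[-0.2,0.1,0.2],[-56,0,0],-1],[[-0.2,0.1,0.2],[-63,0,0],-1],[[-0.2,0.1,0.2],[-70,0,0],-1],[[-0.2,0.1,0.2],[-77,0,0],-1],[[-0.2,0.1,0.2],[-83,0,0],-1],[[-0.2,0.1,0.2],[-88,0,0],-1],[[-0.2,0.1,0.2],[-88,0,0],-1],[[-0.2,0.1,0.2],[-88,0,0],-1]])

```text
time: 9.07
ee_pos: [0.5557, -0.1184, 0.0896]
eef_rot: [[-0.006, 0.035, 0.999], [0.001, 0.999, -0.035], [-1.0, 0.001, -0.006]]
force: [-20.0, 2.4, 2.9]
finger_gap: 0.141
```

Run:
```python
from ov import *
o=env.get_obs(); p=o['ee_pos']; print(p,o['eef_rot'][:,1],o['finger_gap'],o['force'],o['moment'],o['joint_positions'])
im=env.read_camera("scene"); draw(im,cam("scene"),PR,1.35,27,(170,140,330,270),5,"pics/s8.png",55)
im=env.read_camera("wrist"); draw(im,cam("wrist",o),PR,1.35,27,(100,100,400,384),2,"pics/ov8.png",55)
```

```text
[ 0.55574702 -0.1184416   0.08961623] [3.48273131e-02 9.99393189e-01 5.58478685e-04] 0.14137670798413418 [-19.96792835   2.4316746    2.86806276] [0.33443876 4.28247041 0.01069052] [ -4.93841312  27.08762072  17.61458672 106.50037996 -10.59167361
  48.36603818 105.98197126]
```

View pics/s8.png

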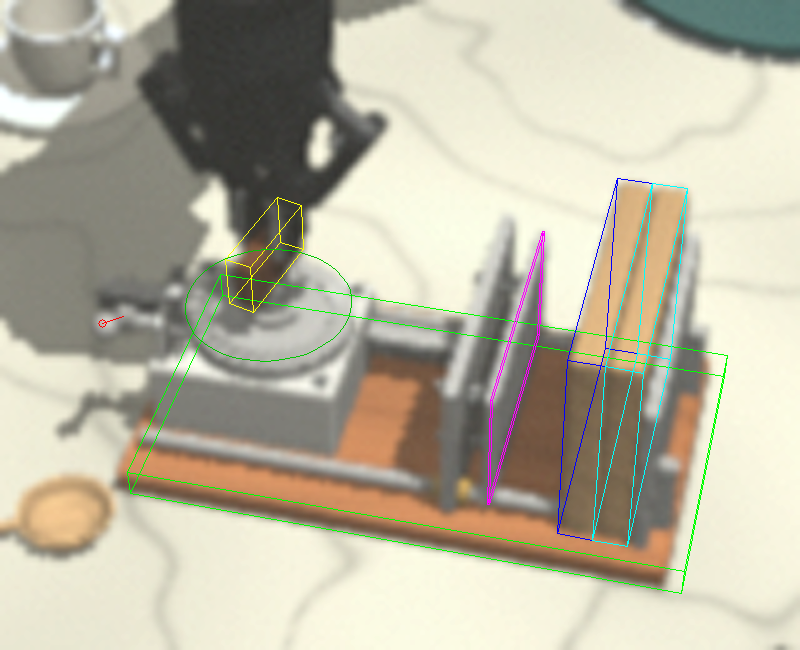

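View pics/ov8.png

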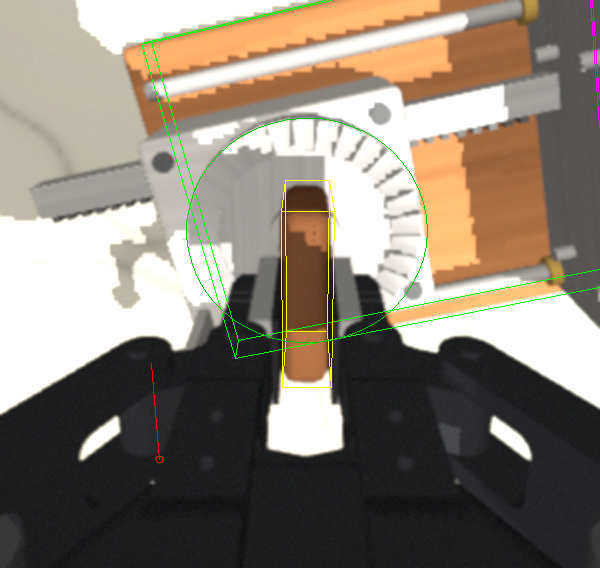

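Emit:
apply_moves(motion=[[[0,0,0],[0,0,0],0],[[0,0,0],[0,0,0],0],[[0,0,0],[0,0,0],0],[[-4,0,0],[0,0,0],0],[[-8,0,0],[0,0,0],0.5],[[-12,0,0],[0,0,0],0.5],[[-16,0,0],[0,0,0],0.5],[[-20,0,0],[0,0,0],0.5],[[-24,0,0],[0,0,0],0.5]])

```text
time: 9.92
ee_pos: [0.5588, -0.1183, 0.3328]
eef_rot: [[0.001, 0.035, 0.999], [-0.0, 0.999, -0.035], [-1.0, -0.0, 0.001]]
force: [1.0, 0.4, 0.1]
finger_gap: 0.752
```

Run:
```python
from ov import *
o=env.get_obs(); print(o['time'],o['ee_pos'],o['finger_gap'])
KT=cam("top"); im=np.load("pics/top.npy"); crop(im,140,115,210,190,8,"pics/tb.png")
im=env.read_camera("scene"); np.save("pics/scene2.npy",im); crop(im,310,215,400,330,6,"pics/sb.png")
draw(im,cam("scene"),PR,1.35,27,(170,140,330,270),5,"pics/s9.png",55)
print(ray(KT,(158.7,145),.204),ray(cam("scene"),(375,232),.204))
```

```text
9.9167 [ 0.55879487 -0.11828274  0.33282544] 0.7522380342220177
[0.64681198 0.26474005 0.204     ] [0.64296596 0.27478133 0.204     ]
```

View pics/tb.png

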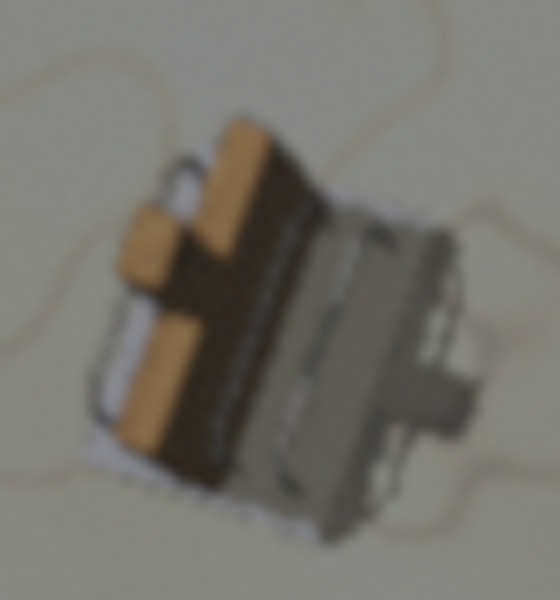

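View pics/sb.png

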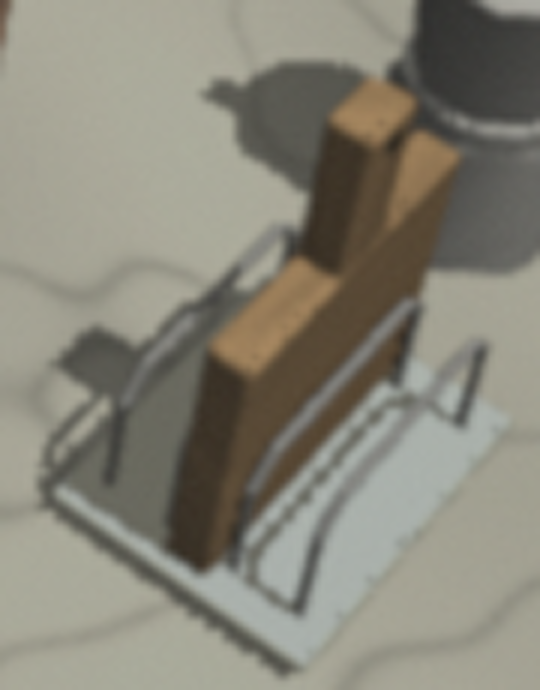

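View pics/s9.png

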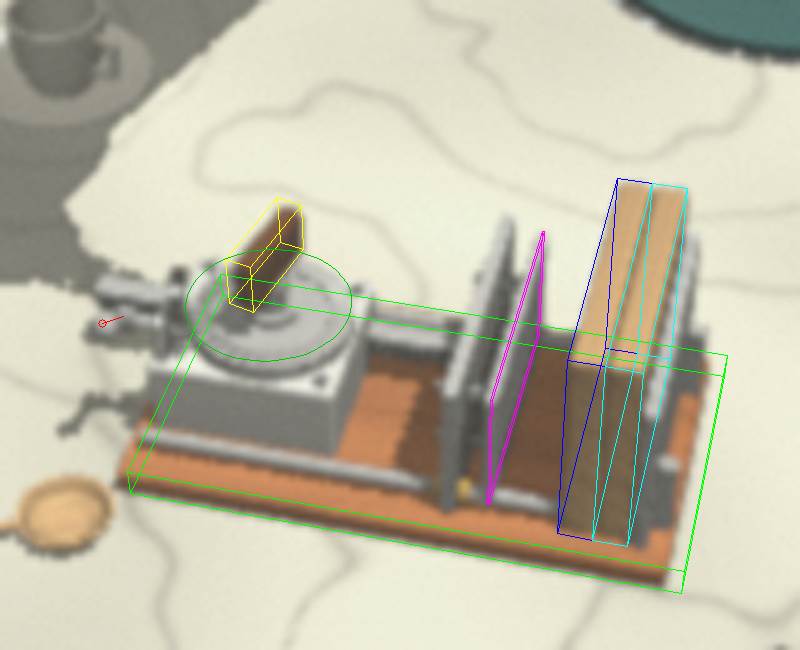

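```bash
cat > fitb.py <<'E'
from ov import *
from scipy.optimize import least_squares
K={"top":cam("top"),"scene":cam("scene")}
u=lambda a,b,x0,y0,s:np.array(((a+.5)/s+x0-.5,(b+.5)/s+y0-.5))
t=lambda a,b:("top",u(a,b,140,115,8)); s=lambda a,b:("scene",u(a,b,310,215,6))
# board x axis approx world (0.96,-0.28); y axis approx (0.28,0.96)
D=[(t(240,115),(70,10,120)),(t(272,128),(70,-10,120)),(t(118,435),(-70,10,120)),(t(155,452),(-70,-10,120)),
(t(138,205),(15,10,190)),(t(182,225),(15,-10,190)),(t(120,272),(-15,10,190)),(t(162,292),(-15,-10,190)),
(s(212,350),(70,-10,120)),(s(248,378),(70,10,120)),(s(462,155),(-70,10,120)),(s(328,120),(15,-10,190)),(s(375,150),(15,10,190)),(s(418,100),(-15,10,190)),(s(372,76),(-15,-10,190)),(s(170,552),(70,-10,0)),(s(205,573),(70,10,0))]
def res(q): return np.concatenate([(proj(K[c],W(q,np.array(P)+[0,0,q[3]*1000]))[0]-uv)*(1.2 if c=="top" else 1) for (c,uv),P in D])
r=least_squares(res,[.64,.26,np.radians(-16),.014],loss='soft_l1'); print(r.x,np.degrees(r.x[2])); print(res(r.x).reshape(-1,2).round(1).tolist())
E
python3 fitb.py
```

```text
[ 0.64588389  0.26820646 -0.31878115  0.01131995] -18.264814720066855
[[-2.3, 0.0], [-0.0, 0.4], [-1.9, 1.1], [-0.4, 1.0], [-0.5, -0.4], [0.3, -0.9], [-1.9, 0.6], [-0.8, 0.1], [-1.8, -0.3], [0.5, 0.3], [-0.2, -0.3], [-1.3, -0.1], [-0.4, -0.2], [0.1, 0.1], [-0.8, -0.6], [-1.9, 0.4], [-0.1, 2.1]]
```

Run:
```python
from ov import *
plan([.6455,.268,.33],72)
```

```text
shift [ 1.12 38.96  7.08] turn [16.    0.61 -0.04] rows 9.5
```

Emit:
apply_moves(motion=[[[0,39,7.1],[5,0,0],0.5],[[0,39,7.1],[10,0,0],0.5],[[0,39,7.1],[16,0,0],0.5],[[0,39,7.1],[16,0,0],0.5],[[0,39,7.1],[16,0,0],0.5],[[0,39,7.1],[16,0,0],0.5],[[0,39,7.1],[16,0,0],0.5],[[0,39,7.1],[16,0,0],0.5],[[0,39,7.1],[16,0,0],0.5],[[0,39,7.1],[16,0,0],0.5],[[0,39,7.1],[16,0,0],0.5],[[0,39,7.1],[16,0,0],0.5]])

```text
time: 10.97
ee_pos: [0.6434, 0.2705, 0.3296]
eef_rot: [[-0.0, 0.307, 0.952], [-0.0, 0.952, -0.307], [-1.0, -0.0, 0.0]]
force: [1.2, -0.2, -0.1]
finger_gap: 0.749
```

```bash
cat >> ov.py <<'E'
def drawb(im,KT,q,z0,win,s,fn):
    x0,y0,x1,y1=win; c=cv2.resize(im[y0:y1,x0:x1],None,fx=s,fy=s,interpolation=cv2.INTER_CUBIC)[:,:,::-1].copy()
    for b,col in(((-70,70,-10,10,0,120),(255,0,0)),((-15,15,-10,10,120,190),(0,0,255))):
        P,e=boxpts(*b); P=np.array(P)+[0,0,z0]; u=((proj(KT,W(q,P))-[x0,y0]+.5)*s-.5).round().astype(int)
        for i,j in e: cv2.line(c,tuple(map(int,u[i])),tuple(map(int,u[j])),col,1)
    cv2.imwrite(fn,c)
E
python3 - <<'E'
from ov import *
o=env.get_obs(); p=o['ee_pos']; print(o['time'],p,o['eef_rot'][:,1],o['finger_gap'])
im=env.read_camera("wrist"); drawb(im,cam("wrist",o),[.6455,.268,np.radians(-18)],13,(100,40,400,300),2.5,"pics/b1.png")
E
```

```text
10.9667 [0.64339809 0.27050431 0.32955119] [ 3.06768091e-01  9.51784206e-01 -4.04995088e-04] 0.7486946411926286
```

View pics/b1.png

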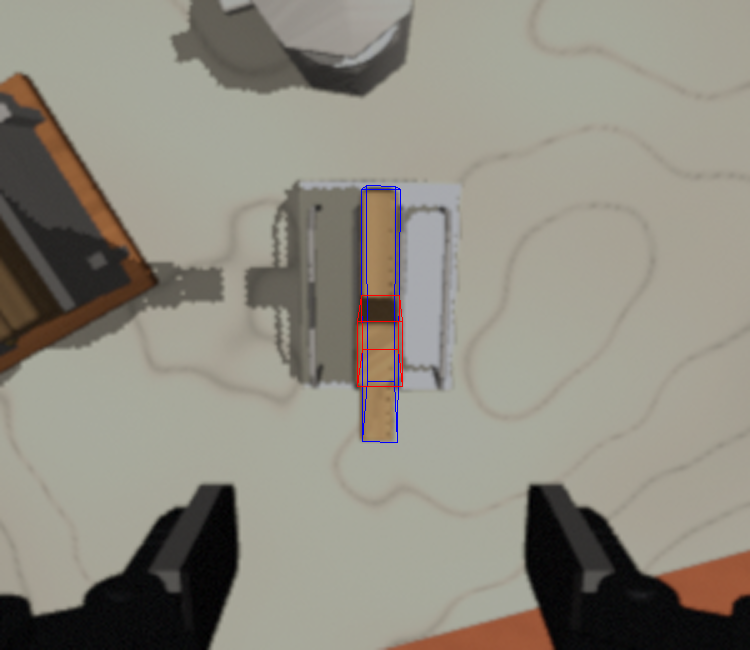

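Emit:
apply_moves(motion=[[[4,-0.15,-0.3],[0,0,0],0.2],[[8,-0.15,-0.3],[0,0,0],0.2],[[12,-0.15,-0.3],[0,0,0],0.2],[[15,-0.15,-0.3],[0,0,0],0.2],[[17.5,-0.15,-0.3],[0,0,0],0.2],[[18.7,-0.15,-0.3],[0,0,0],0.2],[[18.7,-0.15,-0.3],[0,0,0],0.2],[[18.7,-0.15,-0.3],[0,0,0],0.2],[[18.7,-0.15,-0.3],[0,0,0],-1],[[18.7,-0.15,-0.3],[0,0,0],-1],[[18.7,-0.15,-0.3],[0,0,0],-1],[[18.7,-0.15,-0.3],[0,0,0],-1],[[18.7,-0.15,-0.3],[0,0,0],-1]])

```text
time: 12.1
ee_pos: [0.6411, 0.269, 0.1449]
eef_rot: [[0.003, 0.309, 0.951], [0.001, 0.951, -0.309], [-1.0, 0.002, 0.002]]
force: [-0.2, -0.7, 6.8]
finger_gap: 0.225
```

Run:
```python
from ov import *
o=env.get_obs(); p=o['ee_pos']; print(o['time'],p,o['eef_rot'][:,1],o['finger_gap'],o['force'])
im=env.read_camera("wrist"); drawb(im,cam("wrist",o),[.6455,.268,np.radians(-18)],13,(100,40,400,300),2.5,"pics/b2.png")
im=env.read_camera("scene"); drawb(im,cam("scene"),[.6455,.268,np.radians(-18)],13,(310,175,410,330),4,"pics/b2s.png")
```

```text
12.1 [0.64107357 0.26902981 0.14485795] [0.30856268 0.95120209 0.00191423] 0.224999988914872 [-0.20856802 -0.70202474  6.82092634]
```

View pics/b2.png

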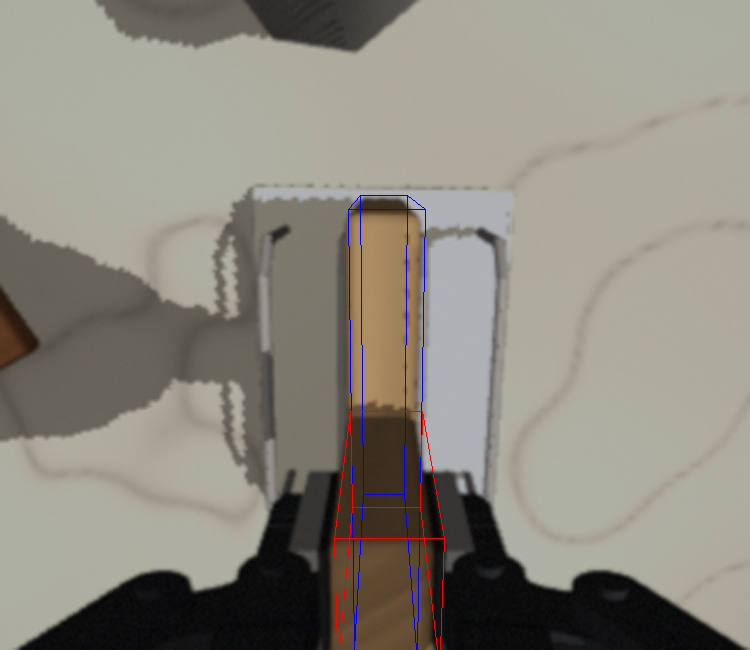

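View pics/b2s.png

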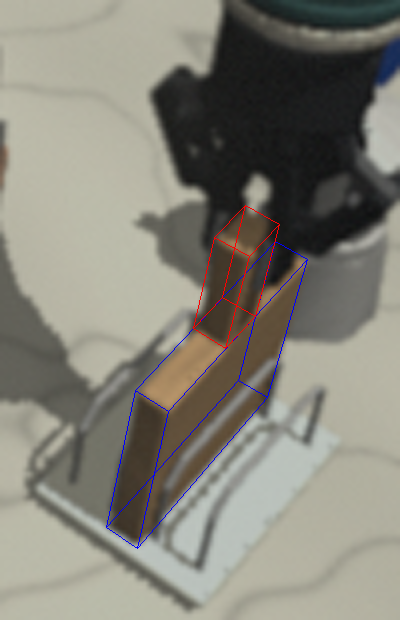

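Run:
```python
from ov import *
P=PW(-4.5,60,325); print(P); plan(P,100.5)
P=PW(-4.5,60,151); plan(P,100.5)
```

```text
[0.52494122 0.02787523 0.325     ]
shift [-18.08 -26.49  -3.57] turn [-28.47   0.15  -0.07] rows 7.7
shift [ -0.68 -26.52  -3.6 ] turn [-28.47   0.15  -0.07] rows 6.4
```

Emit:
apply_moves(motion=[[[-2,0,0],[0,0,0],-1],[[-5,0,0],[0,0,0],-1],[[-8,0,0],[0,0,0],-1],[[-12,0,0],[0,0,0],-1],[[-16,0,0],[0,0,0],-1],[[-18,-1,0],[0,0,0],-1],[[-18,-4,-0.5],[-4,0,0],-1],[[-18,-7,-1],[-8,0,0],-1],[[-18,-11,-1.5],[-12,0,0],-1],[[-18,-15,-2],[-16,0,0],-1],[[-18,-19,-2.5],[-20,0,0],-1],[[-18,-22,-3],[-24,0,0],-1],[[-18,-24.5,-3.4],[-28.5,0,0],-1],[[-18,-26,-3.6],[-28.5,0,0],-1],[[-18,-26.5,-3.6],[-28.5,0,0],-1],[[-18,-26.5,-3.6],[-28.5,0,0],-1]])

```text
time: 13.53
ee_pos: [0.5242, 0.027, 0.3236]
eef_rot: [[0.001, -0.179, 0.984], [0.0, 0.984, 0.179], [-1.0, 0.0, 0.001]]
force: [0.4, 0.1, -2.5]
finger_gap: 0.223
```

Run:
```python
from ov import *
o=env.get_obs(); p=o['ee_pos']; print(o['time'],p,o['eef_rot'][:,1],o['finger_gap'],o['force'])
# expected board pose
R=o['eef_rot']; b=p+R@[.1449-.0125,.0004,.0045]; q=[b[0],b[1],np.radians(10.5)]; z0=b[2]*1000
print(b)
im=env.read_camera("wrist"); drawb(im,cam("wrist",o),q,z0,(80,20,420,320),2.2,"pics/c1.png")
im=env.read_camera("scene"); np.save("pics/sc1.npy",im); drawb(im,cam("scene"),q,z0,(200,90,330,270),3.3,"pics/c1s.png")
```

```text
13.5333 [0.52416851 0.02704335 0.32363046] [-1.79450277e-01  9.83767044e-01  3.11501694e-05] 0.22336526444310434 [ 0.35432131  0.06600382 -2.52610484]
[0.52867773 0.02827668 0.19123591]
```

View pics/c1.png

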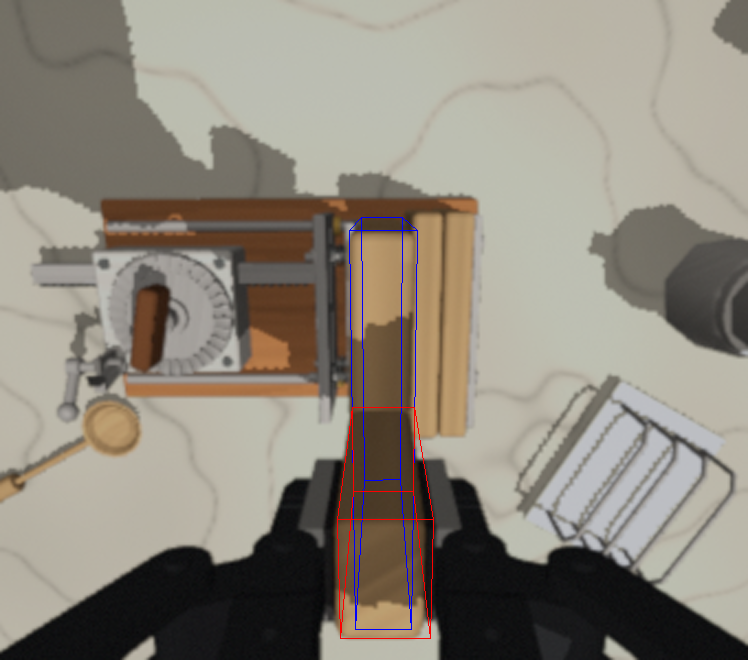

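View pics/c1s.png

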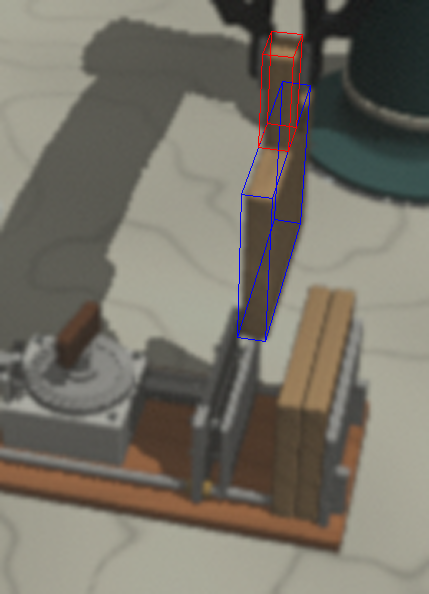

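Emit:
apply_moves(motion=[[[3,0.1,0],[0,0,0],-1],[[6,0.1,0],[0,0,0],-1],[[8,0.1,0],[0,0,0],-1],[[8,0.1,0],[0,0,0],-1],[[8,0.1,0],[0,0,0],-1]])

```text
time: 14.05
ee_pos: [0.524, 0.0297, 0.2428]
eef_rot: [[-0.002, -0.183, 0.983], [-0.0, 0.983, 0.183], [-1.0, -0.0, -0.002]]
force: [0.5, 0.9, -1.8]
finger_gap: 0.223
```

Run:
```python
from ov import *
o=env.get_obs(); p=o['ee_pos']; print(o['time'],p,o['finger_gap'],o['force'])
R=o['eef_rot']; b=p+R@[.1449-.0125,.0004,.0045]; q=[b[0],b[1],np.radians(10.5)]; z0=b[2]*1000
print(b)
im=env.read_camera("wrist"); crop(im,180,60,400,260,3.5,"pics/c2.png")
im=env.read_camera("scene"); draw(im,cam("scene"),PR,1.35,27,(220,130,330,270),5,"pics/c2s.png",55)
```

```text
14.05 [0.52404721 0.02972757 0.24275933] 0.22329044074724577 [ 0.4854989   0.94388482 -1.75695331]
[0.5281955  0.03089293 0.11035237]
```

View pics/c2.png

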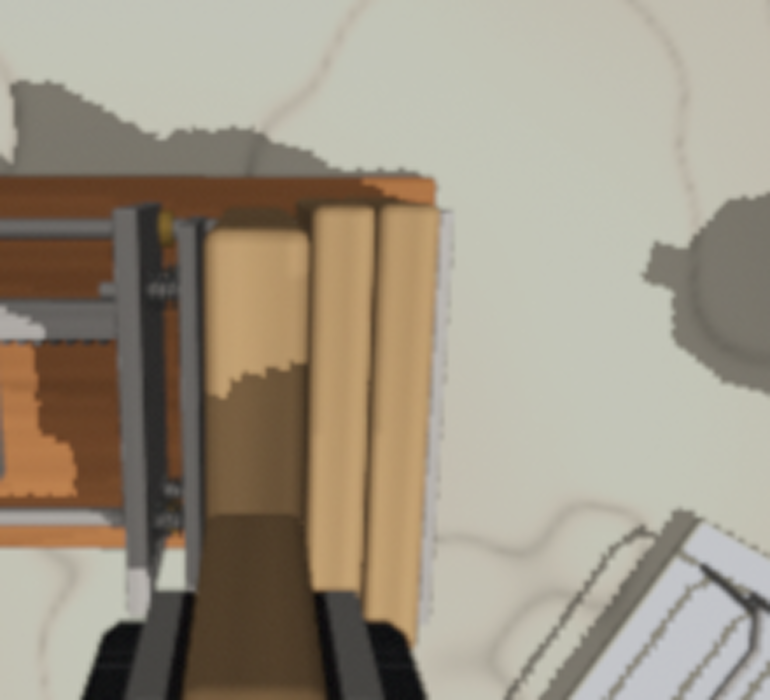

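View pics/c2s.png

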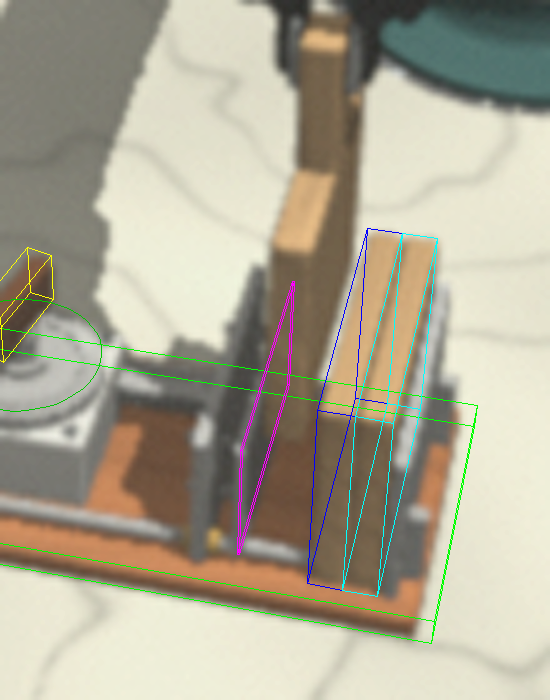

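Emit:
apply_moves(motion=[[[2.5,-0.1,0],[0,0,0],-1],[[5,-0.1,0],[0,0,0],-1],[[7,-0.1,0],[0,0,0],-1],[[8.4,-0.1,0],[0,0,0],-1],[[9.2,-0.1,0],[0,0,0],-1],[[9.2,-0.1,0],[0,0,0],-1],[[9.2,-0.1,0],[0,0,0],-1]])

```text
time: 14.73
ee_pos: [0.5249, 0.0279, 0.152]
eef_rot: [[0.001, -0.183, 0.983], [0.0, 0.983, 0.183], [-1.0, -0.0, 0.001]]
force: [0.2, 0.3, -2.1]
finger_gap: 0.226
```

Run:
```python
from ov import *
o=env.get_obs(); p=o['ee_pos']; print(o['time'],p,o['finger_gap'],o['force'])
R=o['eef_rot']; b=p+R@[.1449-.0125,.0004,.0045]; q=[b[0],b[1],np.radians(10.5)]; z0=b[2]*1000
print(b)
im=env.read_camera("scene"); drawb(im,cam("scene"),q,z0,(220,130,330,270),5,"pics/c3s.png")
im=env.read_camera("wrist"); crop(im,180,60,400,260,3,"pics/c3.png")
```

```text
14.7333 [0.52486514 0.02790419 0.15203172] 0.2255827741563909 [ 0.1959022   0.3364837  -2.12595774]
[0.52937853 0.02913356 0.01963728]
```

View pics/c3s.png

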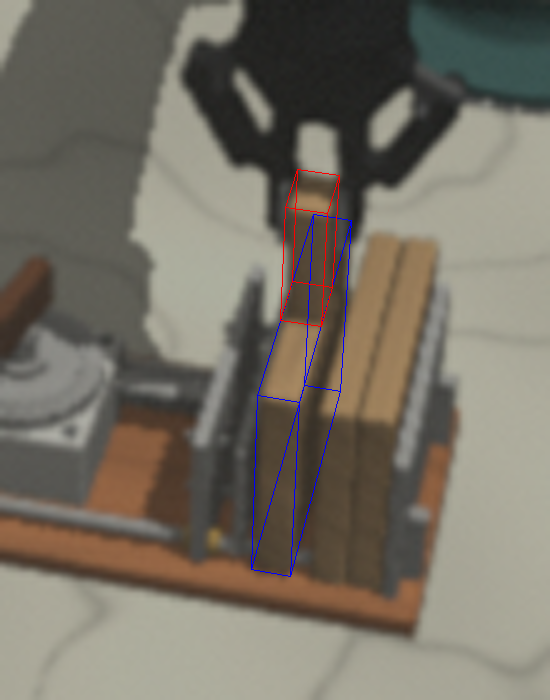

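View pics/c3.png

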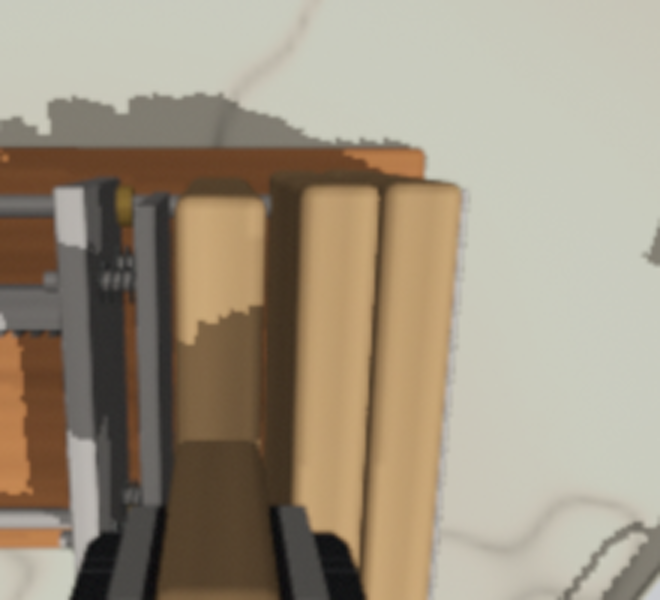

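Emit:
apply_moves(motion=[[[0.2,0,0],[0,0,0],-1],[[0.4,0,0],[0,0,0],-1],[[0.4,0,0],[0,0,0],-1]])

```text
time: 15.08
ee_pos: [0.5241, 0.0278, 0.1469]
eef_rot: [[0.0, -0.183, 0.983], [-0.0, 0.983, 0.183], [-1.0, -0.0, 0.0]]
force: [0.7, -0.1, -1.5]
finger_gap: 0.223
```

Emit:
apply_moves(motion=[[[0.2,0,0],[0,0,0],-1],[[0.3,0,0],[0,0,0],-1],[[0.3,0,0],[0,0,0],-1]])

```text
time: 15.33
ee_pos: [0.525, 0.0276, 0.1467]
eef_rot: [[0.002, -0.182, 0.983], [0.001, 0.983, 0.182], [-1.0, 0.0, 0.002]]
force: [-17.8, -2.1, 45.0]
finger_gap: 0.223
```

Emit:
apply_moves(motion=[[[-0.25,0,0],[0,0,0],-1],[[-0.25,0,0],[0,0,0],-1],[[-0.25,0,0],[0,0,0],-0.2],[[-0.25,0,0],[0,0,0],-0.2],[[-0.25,0,0],[0,0,0],-0.2],[[-0.25,0,0],[0,0,0],-0.2],[[-3,0,0],[0,0,0],-0.2],[[-6,0,0],[0,0,0],-0.2],[[-9,0,0],[0,0,0],-0.2],[[-13,0,0],[0,0,0],-0.2]])

```text
time: 16.17
ee_pos: [0.5231, 0.0276, 0.2739]
eef_rot: [[-0.003, -0.183, 0.983], [-0.001, 0.983, 0.183], [-1.0, -0.0, -0.003]]
force: [-0.2, 0.6, 0.7]
finger_gap: 0.4
```

Run:
```python
from ov import *
o=env.get_obs(); p=o['ee_pos']; print(o['time'],p,o['finger_gap'],o['force'],o['joint_positions'])
q=[.5287,.0290,np.radians(10.5)]
im=env.read_camera("scene"); drawb(im,cam("scene"),q,16,(170,130,330,270),5,"pics/d1s.png")
for P,dg in [((90,-157,190),10.5),((90,-157,76),10.5),((14,-157,76),10.5)]: plan(PW(*P),dg)
```

```text
16.1667 [0.52312755 0.02760939 0.27390329] 0.39980746370511144 [-0.20394114  0.60857229  0.71992092] [-18.75589909  10.09792752  14.10204495 102.19064341  -2.61083127
  68.18527665  96.63331468]
shift [  9.33 -21.66   9.26] turn [90.01  0.34 -0.32] rows 12.6
shift [ 20.73 -21.66   9.18] turn [90.01  0.34 -0.32] rows 12.6
shift [ 20.67 -21.66   1.58] turn [90.01  0.34 -0.32] rows 12.6
```

View pics/d1s.png

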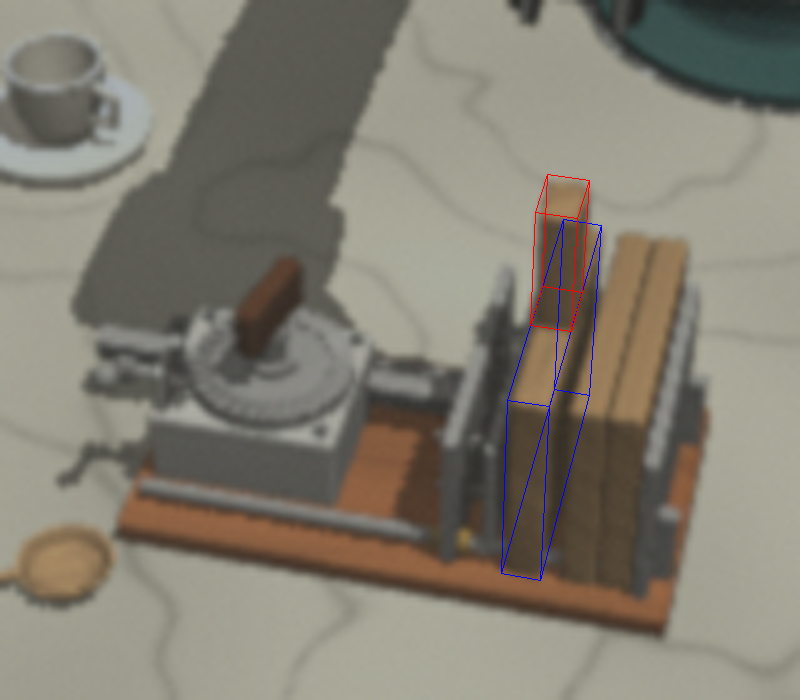

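Emit:
apply_moves(motion=[[[-1,-3,2],[7,0,0],-1],[[-1,-7,4],[14,0,0],-1],[[-1,-11,6],[21,0,0],-1],[[0,-14,8],[28,0,0],-1],[[2,-17,9.5],[35,0,0],-1],[[4,-19,9.7],[42,0,0],-1],[[6,-21,9.7],[49,0,0],-1],[[8,-21.7,9.7],[56,0,0],-1],[[9,-21.7,9.7],[63,0,0],-1],[[9,-21.7,9.7],[70,0,0],-1],[[9,-21.7,9.7],[77,0,0],-1],[[9,-21.7,9.7],[84,0,0],-1],[[9,-21.7,9.7],[90,0,0],-1],[[9,-21.7,9.7],[90,0,0],-1],[[9,-21.7,9.7],[90,0,0],-1]])

```text
time: 17.47
ee_pos: [0.6592, -0.1677, 0.1837]
eef_rot: [[-0.0, 0.982, 0.186], [-0.0, 0.186, -0.982], [-1.0, -0.0, 0.0]]
force: [-0.5, 0.3, -0.9]
finger_gap: -0.002
```

Run:
```python
from ov import *
o=env.get_obs(); p=o['ee_pos']; print(o['time'],p,o['eef_rot'][:,1],o['finger_gap'],o['force'],o['joint_positions'])
for P,dg in [((95,-157,76),10.5),((40,-157,76),10.5)]: plan(PW(*P),dg)
im=env.read_camera("wrist"); draw(im,cam("wrist",o),PR,1.35,27,(80,0,380,250),2.5,"pics/e1.png",55)
```

```text
17.4667 [ 0.65916588 -0.16772754  0.18366337] [ 9.82490982e-01  1.86309611e-01 -4.45855142e-04] -0.002359127403987457 [-0.53654582  0.27682332 -0.91501326] [-11.29232825  34.43432736  34.52746287  85.85090228 -20.48655814
  66.11994386  37.62243955]
shift [10.77  0.32  0.02] turn [0.24 0.02 0.03] rows 2.6
shift [10.77 -5.18 -0.  ] turn [0.24 0.02 0.03] rows 2.9
```

View pics/e1.png

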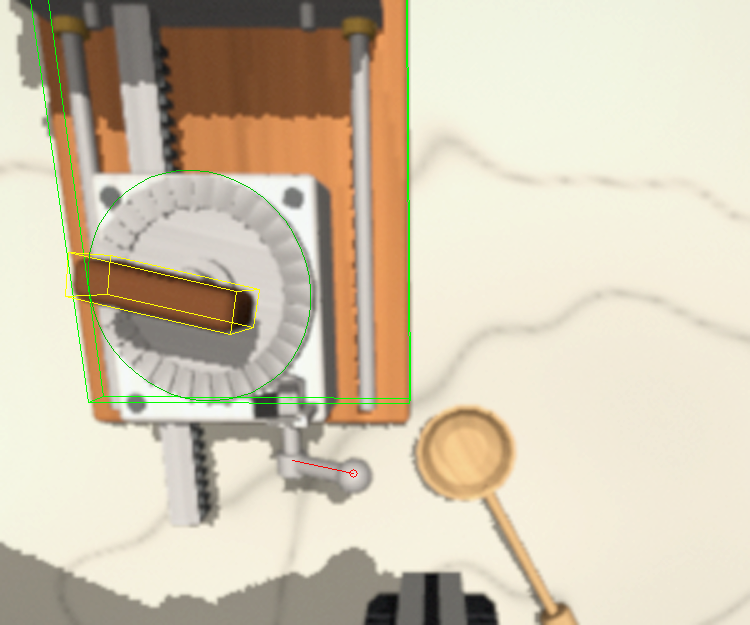

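Emit:
apply_moves(motion=[[[4,0.3,0],[0,0,0],-1],[[8,0.3,0],[0,0,0],-1],[[10.7,0.3,0],[0,0,0],-1],[[10.7,0.3,0],[0,0,0],-1],[[10.7,-1,0],[0,0,0],-1],[[10.7,-2,0],[0,0,0],-1],[[10.7,-3,0],[0,0,0],-1],[[10.7,-4,0],[0,0,0],-1],[[10.7,-5.2,0],[0,0,0],-1],[[10.7,-5.2,0],[0,0,0],-1],[[10.7,-5.2,0],[0,0,0],-1]])

```text
time: 18.43
ee_pos: [0.6201, -0.1779, 0.0886]
eef_rot: [[0.026, 0.982, 0.188], [-0.002, 0.188, -0.982], [-1.0, 0.026, 0.007]]
force: [25.3, 9.3, 75.9]
finger_gap: 0.001
```

Run:
```python
from ov import *
o=env.get_obs(); p=o['ee_pos']; print(o['time'],p,o['force'],o['moment'])
im=env.read_camera("wrist"); draw(im,cam("wrist",o),PR,1.35,27,(80,0,380,250),2.5,"pics/e2.png",-45)
```

```text
18.4333 [ 0.62007892 -0.17789393  0.08864411] [25.34744127  9.27786146 75.88662142] [ 2.08860031 -5.50387937  0.03360746]
```

View pics/e2.png

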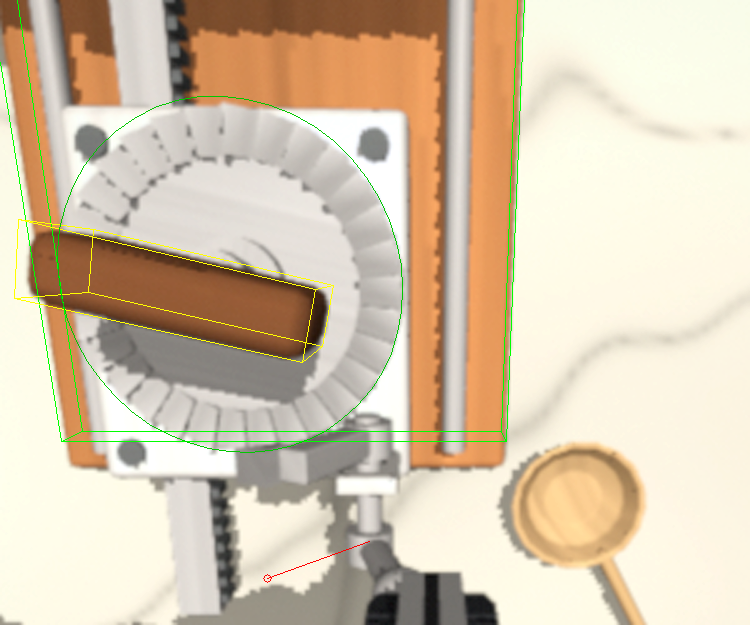

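Emit:
apply_moves(motion=[[[-1.5,0,0],[0,0,0],-1],[[-3,1,0],[0,0,0],-1],[[-3,4,0],[0,0,0],-1],[[-3,6,0],[0,0,0],-1],[[-3,6,0],[0,0,0],-1],[[-3,6,0],[0,0,0],-1]])

```text
time: 18.98
ee_pos: [0.668, -0.1665, 0.1085]
eef_rot: [[0.001, 0.983, 0.185], [-0.001, 0.185, -0.983], [-1.0, 0.001, 0.001]]
force: [-0.6, -0.4, 0.1]
finger_gap: 0.002
```

Run:
```python
from ov import *
o=env.get_obs(); p=o['ee_pos']; print(o['time'],p,o['force'],o['eef_rot'][:,0])
im=env.read_camera("wrist"); draw(im,cam("wrist",o),PR,1.35,27,(80,0,380,250),2.5,"pics/e3.png",55)
for P,dg in [((97,-158,62),10.5),((40,-158,62),10.5)]: plan(PW(*P),dg)
```

```text
18.9833 [ 0.66799051 -0.16647939  0.10846919] [-0.61725441 -0.41669419  0.07857572] [ 1.49424173e-03 -5.49264259e-04 -9.99998733e-01]
shift [ 4.62 -0.28  0.05] turn [ 0.1   0.04 -0.05] rows 1.1
shift [ 4.62 -5.98  0.04] turn [ 0.1   0.04 -0.05] rows 1.8
```

View pics/e3.png

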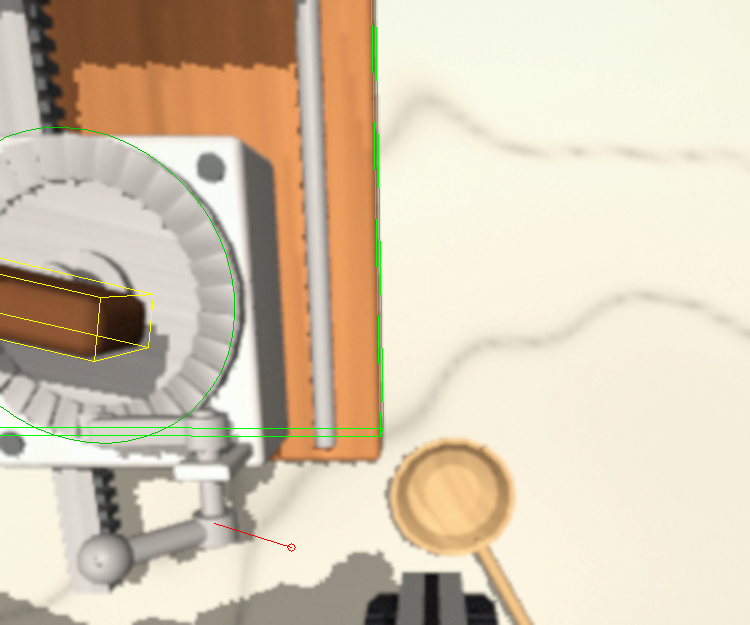

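Run:
```python
from ov import *
plan(PW(0,-90,180),87.8); plan(PW(0,-90,87),87.8)
```

```text
shift [-7.19 -9.96 -6.76] turn [-7.72e+01  7.00e-02 -1.00e-02] rows 10.8
shift [ 2.11 -9.97 -6.77] turn [-7.72e+01  7.00e-02 -1.00e-02] rows 10.8
```

Emit:
apply_moves(motion=[[[-4,0,0],[-7,0,0],0],[[-7.2,-2,-1],[-14,0,0],0],[[-7.2,-5,-3],[-21,0,0],0],[[-7.2,-8,-5],[-28,0,0],0],[[-7.2,-10,-6.8],[-35,0,0],0],[[-7.2,-10,-6.8],[-42,0,0],0],[[-7.2,-10,-6.8],[-49,0,0],0],[[-7.2,-10,-6.8],[-56,0,0],0],[[-7.2,-10,-6.8],[-63,0,0],0],[[-7.2,-10,-6.8],[-70,0,0],0],[[-7.2,-10,-6.8],[-77.2,0,0],0],[[-7.2,-10,-6.8],[-77.2,0,0],0],[[-7.2,-10,-6.8],[-77.2,0,0],0]])

```text
time: 20.12
ee_pos: [0.5558, -0.1185, 0.1796]
eef_rot: [[0.001, 0.044, 0.999], [-0.0, 0.999, -0.044], [-1.0, -0.0, 0.001]]
force: [-0.7, -0.1, -0.3]
finger_gap: 0.496
```

Run:
```python
from ov import *
o=env.get_obs(); p=o['ee_pos']; print(o['time'],p,o['force'],o['eef_rot'][:,1],o['joint_positions'])
plan(PW(0,-90,87),87.8)
im=env.read_camera("wrist"); draw(im,cam("wrist",o),PR,1.35,27,(100,40,400,300),2.5,"pics/f1.png",-45)
```

```text
20.1167 [ 0.55577686 -0.11851072  0.17958923] [-0.74722045 -0.08950523 -0.30738114] [ 4.39572735e-02  9.99033411e-01 -4.60358175e-05] [ -7.01269211  20.35716525  19.8660874  102.83408385  -8.00389409
  58.14468173 103.42207566]
shift [ 9.26 -0.02  0.09] turn [-0.32  0.04  0.  ] rows 2.2
```

View pics/f1.png

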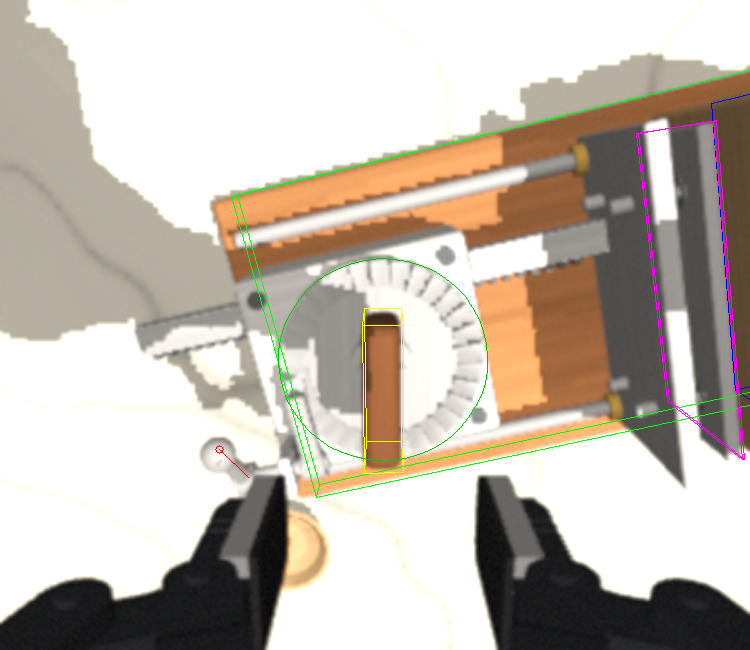

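Emit:
apply_moves(motion=[[[4,0,0],[0,0,0],0],[[8,0,0],[0,0,0],0],[[9.2,0,0],[0,0,0],0],[[9.2,0,0],[0,0,0],0],[[9.2,0,0],[0,0,0],-1],[[9,0,0],[0,0,0],-1],[[9,0,0],[0,0,0],-1],[[9,0,0],[0,0,0],-1]])

```text
time: 20.83
ee_pos: [0.5575, -0.1185, 0.0915]
eef_rot: [[0.003, 0.041, 0.999], [-0.001, 0.999, -0.041], [-1.0, -0.001, 0.003]]
force: [-2.7, -2.2, 10.7]
finger_gap: 0.136
```

Emit:
apply_moves(motion=[[[0,0,0],[5,0,0],-1],[[0,0,0],[10,0,0],-1],[[0,0,0],[15,0,0],-1],[[0,0,0],[20,0,0],-1],[[0,0,0],[25,0,0],-1],[[0,0,0],[30,0,0],-1],[[0,0,0],[34,0,0],-1],[[0,0,0],[38,0,0],-1],[[0,0,0],[42,0,0],-1],[[0,0,0],[45,0,0],-1],[[0,0,0],[45,0,0],-1],[[0,0,0],[45,0,0],-1]])

```text
time: 21.83
ee_pos: [0.5576, -0.1184, 0.0915]
eef_rot: [[0.004, 0.735, 0.678], [-0.0, 0.678, -0.735], [-1.0, 0.002, 0.003]]
force: [-3.1, -1.9, 12.0]
finger_gap: 0.138
```

Run:
```python
from ov import *
o=env.get_obs(); p=o['ee_pos']; R=o['eef_rot']; dg=np.degrees(np.arctan2(R[1,1],R[0,1])); k=np.radians(dg-10.5); print(o['time'],p,o['force'],o['moment'],dg,"knob",k,"face",11-20*k,o['finger_gap'])
im=env.read_camera("scene"); draw(im,cam("scene"),PR,k,20*k,(170,120,330,270),4.8,"pics/g1.png",-45)
im=env.read_camera("wrist"); crop(im,100,40,400,300,2.5,"pics/g1w.png")
```

```text
21.8333 [ 0.55756935 -0.11836558  0.09151143] [-3.12248328 -1.87011847 12.03884115] [-0.32239549  0.71568928 -0.01741216] 42.66772357783644 knob 0.5614326893046563 face -0.22865378609312614 0.13800460086017102
```

View pics/g1.png

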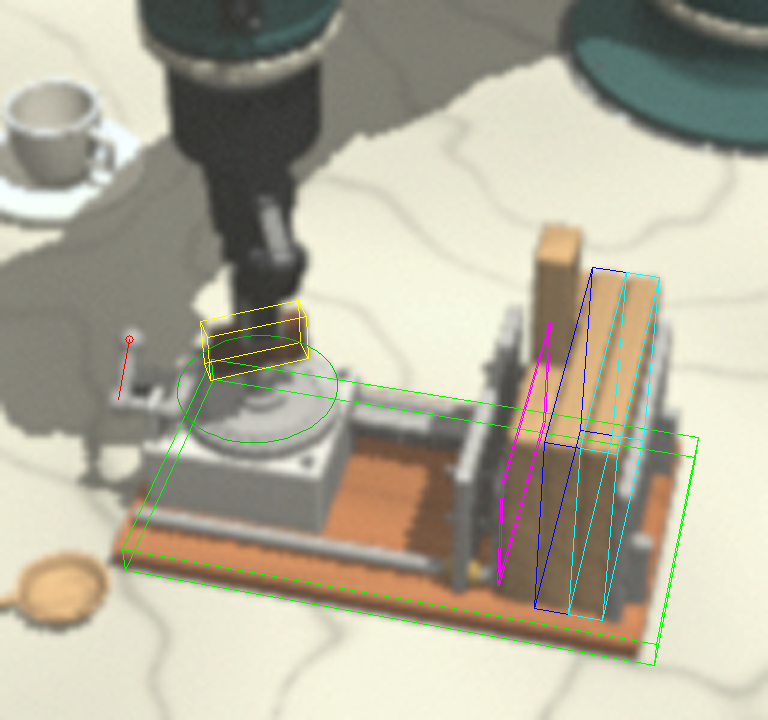

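View pics/g1w.png

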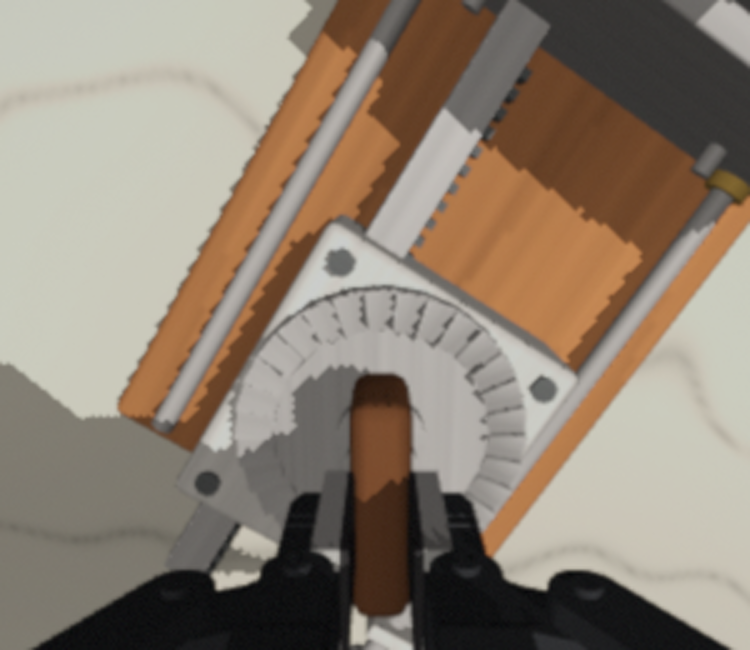

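Emit:
apply_moves(motion=[[[0,0,0],[4,0,0],-1],[[0,0,0],[8,0,0],-1],[[0,0,0],[12,0,0],-1],[[0,0,0],[12,0,0],-1]])

```text
time: 22.27
ee_pos: [0.5576, -0.1184, 0.0915]
eef_rot: [[0.004, 0.862, 0.506], [-0.0, 0.506, -0.862], [-1.0, 0.003, 0.002]]
force: [-3.8, -2.7, 12.2]
finger_gap: 0.139
```

Run:
```python
from ov import *
o=env.get_obs(); p=o['ee_pos']; R=o['eef_rot']; dg=np.degrees(np.arctan2(R[1,1],R[0,1])); k=np.radians(dg-10.5); print(o['time'],p,o['force'],o['moment'],dg,"knob",k,"face",11-20*k,o['finger_gap'])
```

```text
22.2667 [ 0.557636   -0.11836906  0.0915024 ] [-3.82480832 -2.74870163 12.18002105] [-0.32852834  0.73265056  0.09087143] 30.420780936163858 knob 0.34768321690457765 face 4.046335661908447 0.13861619344097567
```

Emit:
apply_moves(motion=[[[0,0,0],[4,0,0],-1],[[0,0,0],[8,0,0],-1],[[0,0,0],[10,0,0],-1],[[0,0,0],[10,0,0],-1]])

```text
time: 22.6
ee_pos: [0.5576, -0.1183, 0.0915]
eef_rot: [[0.004, 0.936, 0.351], [-0.0, 0.351, -0.936], [-1.0, 0.003, 0.001]]
force: [-3.0, -2.8, 12.2]
finger_gap: 0.138
```

Run:
```python
from ov import *
o=env.get_obs(); p=o['ee_pos']; R=o['eef_rot']; dg=np.degrees(np.arctan2(R[1,1],R[0,1])); k=np.radians(dg-10.5); print(o['time'],p,o['force'],o['moment'],dg,"knob",k,"face",11-20*k,o['finger_gap'])
im=env.read_camera("scene"); draw(im,cam("scene"),PR,k,20*k,(170,120,330,270),4.8,"pics/g2.png",-45)
```

```text
22.6 [ 0.55763455 -0.11834514  0.09151182] [-2.97593717 -2.75635931 12.22895512] [-0.36629407  0.70710078  0.19791713] 20.554367546350672 knob 0.1754818178894828 face 7.490363642210344 0.13838280517788296
```

View pics/g2.png

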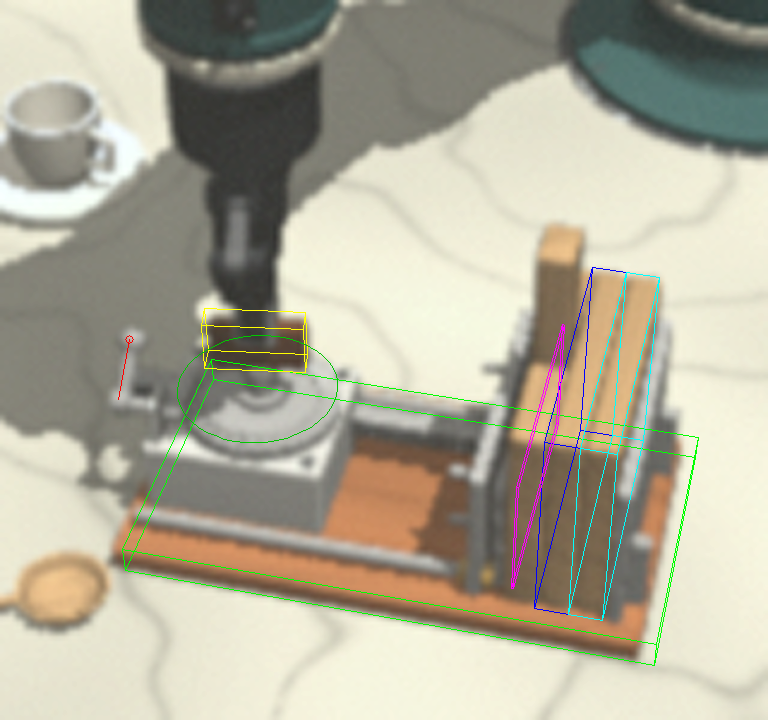

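Emit:
apply_moves(motion=[[[0,0,0],[-1.5,0,0],-1],[[0,0,0],[-3,0,0],-1],[[0,0,0],[-3,0,0],-1]])

```text
time: 22.9
ee_pos: [0.5576, -0.1184, 0.0915]
eef_rot: [[0.004, 0.915, 0.403], [0.0, 0.403, -0.915], [-1.0, 0.003, 0.001]]
force: [-2.8, -2.5, 11.9]
finger_gap: 0.134
```

Run:
```python
from ov import *
o=env.get_obs(); p=o['ee_pos']; R=o['eef_rot']; dg=np.degrees(np.arctan2(R[1,1],R[0,1])); k=np.radians(dg-10.5); print(o['time'],p,o['force'],o['moment'],dg,"knob",k,"face",11-20*k,o['finger_gap'])
```

```text
22.9 [ 0.55758697 -0.11835213  0.09153213] [-2.83377269 -2.47585097 11.93760894] [-0.3332964   0.63530495  0.07918986] 23.794268877123883 knob 0.23202876355122123 face 6.359424728975576 0.1342980080377252
```

Emit:
apply_moves(motion=[[[0,0,0],[-1.5,0,0],-1],[[0,0,0],[-3,0,0],-1],[[0,0,0],[-3,0,0],-1]])

```text
time: 23.15
ee_pos: [0.5575, -0.1184, 0.0915]
eef_rot: [[0.003, 0.893, 0.45], [0.0, 0.45, -0.893], [-1.0, 0.003, 0.001]]
force: [-3.4, -0.9, 11.8]
finger_gap: 0.136
```

Run:
```python
from ov import *
o=env.get_obs(); p=o['ee_pos']; R=o['eef_rot']; dg=np.degrees(np.arctan2(R[1,1],R[0,1])); k=np.radians(dg-10.5); print(o['time'],p,o['force'],o['moment'],dg,"knob",k,"face",11-20*k,o['finger_gap'])
```

```text
23.15 [ 0.55745118 -0.11839745  0.09150782] [-3.43073926 -0.93766207 11.79634264] [-0.22374971  0.92926208 -0.5955855 ] 26.743816042584054 knob 0.28350807303136716 face 5.329838539372657 0.1356515065186634
```

Emit:
apply_moves(motion=[[[0,0,0],[2.2,0,0],-1],[[0,0,0],[2.2,0,0],-1],[[0,0,0],[2.2,0,0],0],[[0,0,0],[2.2,0,0],0],[[0,0,0],[2.2,0,0],0],[[-3,0,0],[2.2,0,0],0],[[-7,0,0],[2.2,0,0],0],[[-11,0,0],[2.2,0,0],0],[[-15,0,0],[2.2,0,0],0],[[-19,0,0],[2.2,0,0],0],[[-19,0,0],[2.2,0,0],0],[[-19,0,0],[2.2,0,0],0]])

```text
time: 24.15
ee_pos: [0.5572, -0.1179, 0.2814]
eef_rot: [[0.004, 0.91, 0.415], [0.0, 0.415, -0.91], [-1.0, 0.004, 0.001]]
force: [0.3, 0.5, -0.7]
finger_gap: 0.502
```

Run:
```python
from ov import *
o=env.get_obs(); p=o['ee_pos']; print(o['time'],p,o['force'])
im=env.read_camera("wrist"); draw(im,cam("wrist",o),PR,.24,4.8,(100,0,400,300),2,"pics/h1w.png",-45)
im=env.read_camera("scene"); np.save("pics/scf.npy",im); draw(im,cam("scene"),PR,.24,4.8,(170,120,330,270),4.8,"pics/h1.png",-45)
q=W(PR,[0,69,0]); drawb(im,cam("scene"),[q[0],q[1],PR[2]],16,(235,130,325,260),5,"pics/h1b.png")
crop(im,0,0,512,384,1.5,"pics/h1full.png")
```

```text
24.15 [ 0.55717407 -0.11793835  0.28143383] [ 0.32510466  0.47913791 -0.74838369]
```

View pics/h1w.png

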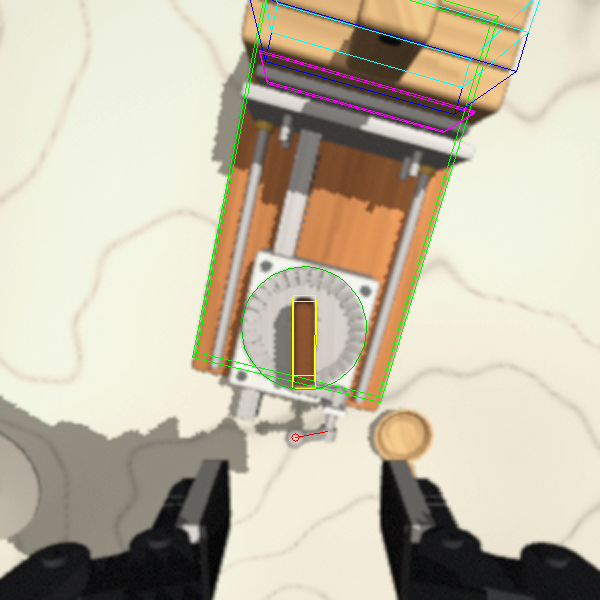

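View pics/h1.png

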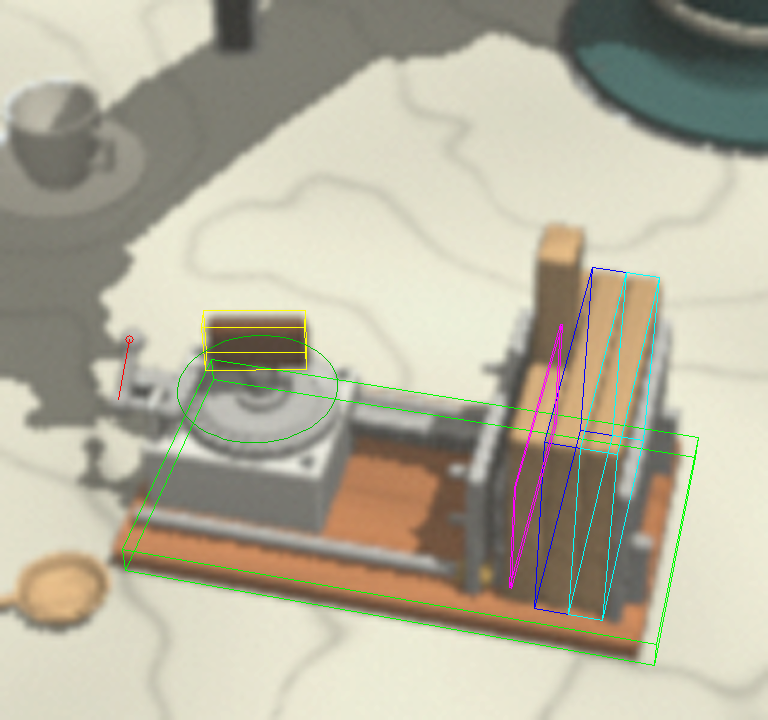

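View pics/h1b.png

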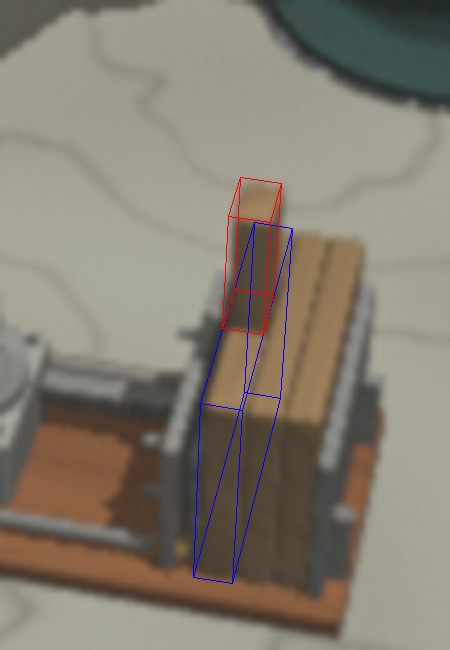

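View pics/h1full.png

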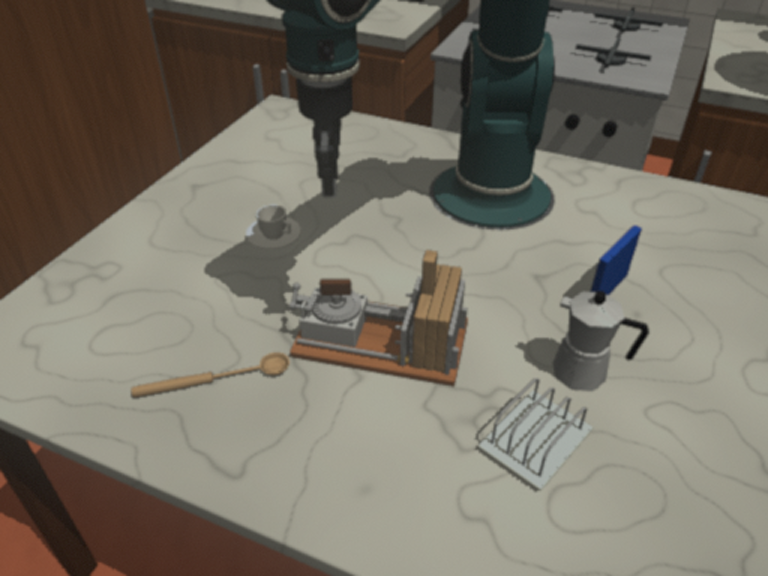

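Run:
```python
from h import *
env.read_camera("scene")
for l in["moka","cup","spoon","saucer","plain1"]: print(l,[(round(q['conf'],2),q['rect']) for q in env.silhouettes("scene",l)[:1]])
o=env.get_obs(); print(o['time'],o['force'],np.abs(o['dq']).max())
print(env.finish_job())
```

```text
moka [(0.72, [365.9, 196.4, 431.2, 266.1])]
cup [(0.65, [170.3, 136.9, 196.8, 158.3])]
spoon [(0.78, [87.9, 236.3, 195.1, 265.1])]
saucer [(0.84, [165.5, 147.6, 199.7, 167.0])]
plain1 [(0.95, [394.7, 149.2, 427.3, 196.9])]
24.55 [0.26776959 1.38444864 0.30299403] 0.22141893448549613
the job is handed in; nothing more can be done
None
```

The board with the handle is clamped in the press beside the two plain boards, and I handed the job in at about 24.6 s of the 72 s; no verdict came back. I threw the pawl off and wound the stop back to knob ≈ 1.35 rad. Then I moved the board from the drainer into the opening, dropped the pawl, wound in to about 7.5 mm of face travel and let it settle one tooth back.

**Last checks**
- **Knob and face:** the picture and the last tool angle put the knob at about 0.24 rad, which works out to the face being pressed in by about 6 mm. I did not measure the face itself.
- **Pawl:** the pictures show it down. When I turned the knob back by hand, the ratchet resisted at about 0.6 N m, so it is holding.
- **Boards:** all three stand upright and tight together against the end wall, with the handled one last.
- **Gripper:** open and well clear of everything at the end.
- **Bystanders:** the cup and spoon outlines match the start to within about 3 pixels. The moka pot's differs by up to 8 pixels and the saucer's by about 3. I put that down to noise in the detector's outlines, because neither was approached.

**What went wrong or disagreed**
- **First pawl sweep missed:** the closed fingertips sit about 20 mm or more behind the stated TCP, so the first pass went over the lever.
- **Rough pawl drop:** the fingers rode up on the ball with about 76 N at the wrist, and the pawl fell into the teeth as I lifted off. That is within the 120 N wrist limit.
- **Press base:** it measured about 10 mm off-centre from the press origin in y, so I positioned by the knob, pawl and boards instead.

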